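Open the bowl cutter's filler hole and run it on its held top speed

ROBOT

A 7-joint arm with a two-finger parallel gripper is mounted at the origin on the work surface. World frame = base frame: x ahead of the robot, y to its left, z up, the work surface at z = 0. Lengths are in mm, angles in rad, forces in N, time in s.
With the tool pointing down it reaches from about 400 to 750 mm from the base axis. Payload 19.5 kg.
Tool frame: the origin (TCP) lies between the finger pads, 19 mm behind the fingertips; this is the grasp point; z points along the fingers, x is the direction in which the jaws open and shut, and the axes are right-handed (so a half turn about z gives the same grasp; the last joint's range is limited). The gripper opens to 85 mm and grips with 20 to 120 N. Pads are 22 mm wide; open, the fingers measure 114 mm over their backs; the gripper's body (76 mm by 85 mm) begins 54 mm behind the grasp point. The pads swing forward as they close: fully open they stand 13 mm farther back than shut.
Start: joints at [1.102, 0.707, -0.028, 1.485, 0.022, 0.951, -0.075], TCP at [238.018, -523.397, 249.968] pointing down, gripper open.
Joint ranges: [-2.71, 2.71], [-0.32, 2.16], [-1.57, 1.52], [0, 2.45], [-1.46, 4.6], [0, 2.02], [-2.83, 2.83]. Speed limits (rad/s): [1.89, 1.89, 2.57, 2.57, 3.01, 3.01, 3.01].

INTERFACE

Orientations are given as a unit quaternion [w, x, y, z].
In Python, from cell import state, capture, close_job gives the robot as it stands.
- The arm moves only by the tool play_rows, never from a script. Its argument "targets" is a list of rows, each an object of numbers: "tx", "ty", "tz": the shift along the tool's x, y, z in cm; "rx", "ry", "rz": the turn, a rotation vector about the tool's x, y, z in degrees; "jaw": the closure, from 0 (fully open) to 1 (shut). In form: [{"tx": .., "ty": .., "tz": .., "rx": .., "ry": .., "rz": .., "jaw": ..}, ...]. A call has 1 to 12 rows; each row shifts and turns the commanded pose from where the row before left it, along the tool's axes as they then stand; what a row does not reach is not made up. A row lasts 1/10 s, in which the tool goes at most 50 mm and 8.59 degrees, less where a joint would pass 70% of its speed; a pose out of reach is approached as far as the arm can. A call is refused whole if a number of a shift passes 5 or a number of a turn 8.59, either way. A call with a gripper value outside its range is refused whole. The fingers move at their own pace and stop on an object; "squeeze" is the grip in N (left out, the last holds). Time passes only in rows, so rows that do not move let the fingers close. It gives the time, the measured TCP pose, the force and the opening at its end, in the units of the state.
- state(): the state, without advancing time (a new reading comes with each control period).
- capture(name): name is "scene" or "side" or "wrist"; returns a dict with "img" (384x512x3 uint8, blue, green, red), "depth" (384x512 float32, mm along the optical axis (not along the pixel's ray), 0 where there is no reading), "fovy" (degrees; the focal length in pixels is half the picture's height over the tangent of half this angle, whatever the lens; pixels are square), "cx", "cy" (the principal point, pixels), "extrinsics" (4x4, takes a point from camera to world coordinates). Camera axes: x right, y down, z forward; pixel columns grow to the right and rows downward; lengths in mm; the calibration is good to about 2 mm. A picture is of the moment at which its call begins.
- close_job(): hands the job in, once; it reports no verdict.
The state is a dict: "time_s": time; "joints": joint angles; "dq": joint speeds; "tau": joint torques, N m; "tool_pos": TCP position; "eef_rot": TCP orientation; "wrist_force": force on the tool from outside, world axes, zero at the start; "torque": the same for the moment, N m; "grip_width": opening from 0.0 (shut) to 1.0 (fully open).
Only numpy, scipy, OpenCV 4.12 (cv2) and the standard library are available. Lean on these libraries where they do the work, as an engineer would, in place of code of your own. Each camera call takes 0.05 s, during which the arm holds its last target. There are 200 camera calls.

TASK

The bowl cutter is charged for a batch of garlic butter. Open its filler hole so that oil can be poured in while it runs: turn the white plug in the lid anticlockwise until its grip points at the two white dashes and it is free, lift it straight out and set it down, not dropped, in the small steel tray. Then turn the red spring-return speed dial clockwise past one dot and two dots right round to three dots and hold it there against its spring: finish still holding it, with everything else left where it stood.

Things in the scene. Friction and masses are not known exactly. Their poses are not given: they have to be found in the camera images.
- cutter: Small white bowl cutter with clear bowl and black lid, fixed. Origin on the table under the bowl's axis; x away from its sloped console (red dial side, faces -x, roughly the robot), y to its left, z up. Housing 190 wide, x -190 to +85. Console slopes 0.5 rad, 95 high at x -90, 40 at x -190. Bowl 150, lid 156 across, lid top 200 high. Black bowl handle behind, to x 126, 186 high.
- lid_hole (a point): Centre of the filler hole at the top of the lid's collar, 203 above the table: where the plug's flange rests. Axes as the cutter's. White dashes on the lid at its +y and -y show the plug's free direction; two small white dots show where about it is locked.
- plug: White bayonet plug, 70 g. Origin on its axis at the underside of its flange (62 across, 4 thick). Grip bar 46 long (x), 12 thick (y), top 32 above origin; TCP at 28 grips it. Stem 40 across, 14 down; lugs on +-x under the collar. Found 60-75 deg clockwise (from above) of the cutter's y axis; turned anticlockwise in line with it (within 7 deg, stop 3 deg beyond) it lifts free, clear 20 up.
- tray: Small loose open steel tray, 150 (x) by 130 (y), 22 high, walls and floor 3. Origin under its centre, z up. Stands left or right of the cutter.
- speed_dial (a joint): Angle of the red dial, rad, clockwise positive: 0 off (white dot), clicks at 0.42 (one black dot), 0.84 (two) and 1.26 (three), hard stop at 1.30. A spring returns it to 0 from anywhere when let go: 0.04 N m at 0 rising to 0.09 at three dots; the clicks add up to 0.04 more.
- dial_grip (a point): Point on the red dial, on its axis 33 above the console face (TCP here, coming in along the axis, pinches the bar); turns with it. z along the axis, leaning 0.5 rad to the cutter's -x; x along the grip bar to its white pointer: bar 46 long, 12 thick, top 36 above the face, skirt 54 across, 10 high. Off: bar 0.63 rad left (anticlockwise) of straight up the slope; three dots: 0.63 rad right.
- garlic_bowl: White bowl of garlic, 124 across, 50 high, origin under its centre. Not to be disturbed.
- oil_bottle: Amber oil bottle with a black cap, 64 across, 200 high, origin under its centre. Not to be disturbed.
- oil_cup: Steel cup, 64 across, 60 high, origin under its centre. Not to be disturbed.
- herb_jar: Glass jar with a steel cap, 70 across, 100 high, origin under its centre. Not to be disturbed.
- spatula: Black-handled spatula lying flat, 260 long along x, origin about its middle. Not to be disturbed.
- loaf: Brown loaf, 180 long (y), 72 wide and high, origin under its centre. Not to be disturbed.
- butter_dish: White slab dish with a block of butter, 100 by 75, 46 high, origin under its centre. Not to be disturbed.
Things that resemble listed ones, but are neither listed nor needed, are in the scene too. Several things have the shape of the plug; the one meant has the colours described above.

How it is judged (in metres and radians):
On the way, in this order (a step that is already met when the one before it is completed fails the run):
1. the plug is lifted clear of the lid (z of plug in the frame of lid_hole above 0.03 m), for 0.1 s.
2. the plug lies in the steel tray, let go (x of plug in the frame of tray between -0.068 and 0.068 m and y of plug in the frame of tray between -0.058 and 0.058 m and z of plug in the frame of tray below 0.042 m and contact force between plug and tray above 0.15 N and contact force between plug and the fingers below 0.1 N and linear speed of plug below 0.02 m/s), for 0.2 s.
3. the dial is turned past its first two clicks to three dots and held there by the fingers (value of joint speed_dial above 1.15 rad and contact force between speed_dial and the fingers above 1 N), for 0.5 s.
At the end, for the whole second after the job is handed in: The fingers hold the dial at three dots (joint above 1.15 rad, more than 1 N between fingers and dial); the plug lies in the steel tray, let go and at rest; the other things are within 30 mm of where they stood, the tray within 50 mm (all of step 2 and all of step 3 and distance of each of oil_bottle, herb_jar, garlic_bowl, spatula, loaf, butter_dish, oil_cup from where it was at the start of the episode below 0.03 m and distance of tray from where it was at the start of the episode below 0.05 m); the arm keeps its last pose, push and grip.
It fails at once if the plug is dropped (falls freely faster than 0.7 m/s, some 25 mm) (linear speed of plug above 0.7 m/s and contact force between plug and the fingers below 0.05 N).
It fails at once if the dial is turned to its first click or beyond while the plug is still in the lid (value of joint speed_dial above 0.38 rad and distance between plug and lid_hole below 0.02 m).
It fails at once if another thing is knocked away (more than 50 mm) (distance of any of oil_bottle, herb_jar, garlic_bowl, spatula, loaf, butter_dish, oil_cup from where it was at the start of the episode above 0.05 m).
It also fails if it takes over 61 s, if anything falls off the work surface, if the arm or the gripper's body presses on something with over 40 N, if the wrist force passes 120 N, or if a joint passes its speed limit or range.

## Working session

There is one attempt and no reset: what is moved stays moved. The work goes in short steps, Python scripts to look and compute and a tool call to move; the robot and the scene stay as the last step left them, time stands still between calls to the robot, and variables do not carry over. Pictures are saved under pics/ and viewed, about 8 in all and at most 12, crops included, and the job is handed in when it is done.

Besides the shell and the picture viewer there is one more tool, called after "Call:" as a command line: name --argument value ..., lists and objects as JSON in quotes. play_rows: Moves the arm, as the interface text tells. Its arguments: {"type":"object","properties":{"targets":{"type":"array","items":{"type":"object","properties":{"tx":{"type":"number"},"ty":{"type":"number"},"tz":{"type":"number"},"rx":{"type":"number"},"ry":{"type":"number"},"rz":{"type":"number"},"jaw":{"type":"number"}}}},"squeeze":{"type":"number"}},"required":["targets"]}

```bash
ls; mkdir -p pics; python3 - <<'E'
from cell import state,capture
import cv2,numpy as np,pickle
print(state())
ims=[]
for n in ("scene","side"):
    c=capture(n); pickle.dump(c,open(n+".pkl","wb")); cv2.imwrite(f"pics/{n}1.png",c["img"]); print(n,c["fovy"],c["cx"],c["cy"],c["extrinsics"].round(3).tolist())
E
```

```text
pics
{'time_s': 0.0, 'joints': array([ 1.10227376,  0.70712612, -0.02761644,  1.48502102,  0.02199607,
        0.95089309, -0.07547917]), 'dq': array([-0.00062874,  0.00076101,  0.00269612, -0.00133465, -0.00186898,
       -0.00226071,  0.0006027 ]), 'tau': array([ 7.50356430e-04, -8.83222103e+01,  1.23500582e+00, -2.36168665e+01,
        1.70122460e-02,  6.48506975e-03, -1.15814720e-05]), 'tool_pos': array([ 237.93296591, -523.18235104,  249.50899173]), 'eef_rot': array([-2.95129208e-04,  8.40832031e-01, -5.41295822e-01, -4.90696384e-04]), 'wrist_force': array([ 0.0587293 , -0.25130549, -0.49404824]), 'torque': array([ 0.00331107, -0.01179897,  0.03006839]), 'grip_width': 0.9986965094227346}
scene 52.00347532309526 249.94454902757556 188.79461807724022 [[0.1, 0.673, -0.733, 1291.909], [0.995, -0.052, 0.087, -76.631], [0.02, -0.738, -0.675, 878.104], [0.0, 0.0, 0.0, 1.0]]
side 57.72029837964623 254.2636473377465 195.18901790814567 [[-0.926, -0.245, 0.287, 156.756], [-0.377, 0.566, -0.733, 862.819], [0.017, -0.787, -0.616, 852.941], [0.0, 0.0, 0.0, 1.0]]
```

View pics/scene1.png

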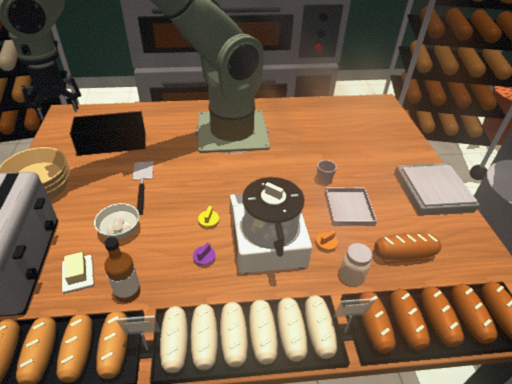

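View pics/side1.png

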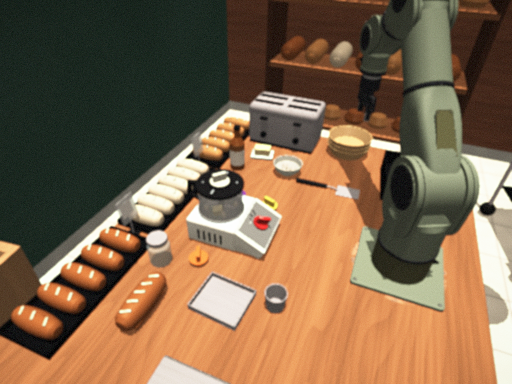

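The scene view shows the cutter at (270,225) with the white plug on its lid at (273,191), the small steel tray at (350,206) and the cup at (325,172). Look-alikes are the yellow (208,217), purple (204,255) and orange (327,241) plugs, plus a larger tray at (436,188). I choose the white plug in the lid and the small tray at (350,206). In the side view the red dial is at (262,222).

```bash
cat > h.py <<'E'
import numpy as np,cv2,pickle
def P(c,u,v,z=None):
    f=c["img"].shape[0]/2/np.tan(np.radians(c["fovy"]/2)); E=c["extrinsics"]
    r=np.array([(u-c["cx"])/f,(v-c["cy"])/f,1.]); d=c["depth"][int(round(v)),int(round(u))]
    if z is None: s=d
    else: s=(z-E[2,3])/(E[:3,:3]@r)[2]
    return E[:3,:3]@(r*s)+E[:3,3]
def cloud(c):
    f=c["img"].shape[0]/2/np.tan(np.radians(c["fovy"]/2)); E=c["extrinsics"]
    v,u=np.mgrid[:c["img"].shape[0],:c["img"].shape[1]]; d=c["depth"]
    p=np.stack([(u-c["cx"])/f*d,(v-c["cy"])/f*d,d],-1)
    return p@E[:3,:3].T+E[:3,3]
E
python3 - <<'E'
from h import *
for n in("scene","side"):
    c=pickle.load(open(n+".pkl","rb")); X=cloud(c)
    im=c["img"].astype(int); ok=c["depth"]>0
    # lid: dark pixels at z 190-212
    hsv=cv2.cvtColor(c["img"],cv2.COLOR_BGR2HSV)
    m=ok&(X[...,2]>192)&(X[...,2]<245)&(abs(X[...,0]-600)<250)&(abs(X[...,1]-50)<250)
    n_,l,s,ce=cv2.connectedComponentsWithStats(m.astype(np.uint8))
    for i in range(1,n_):
        if s[i,4]>80:
            p=X[l==i]; print(n,"hi comp",s[i],p.min(0).round(),p.max(0).round(),p.mean(0).round())
            if s[i,4]>500:
                L=p[p[:,2]<210]; (cx,cy),r=cv2.minEnclosingCircle(L[:,:2].astype(np.float32)); print(" lid circ",cx,cy,r, np.median(L[:,2]))
                w=(l==i)&(hsv[...,1]<60)&(hsv[...,2]>130)
                T=X[w&(X[...,2]>222)]; print(" bar top",len(T),T.mean(0).round(1),cv2.minAreaRect(T[:,:2].astype(np.float32)))
    red=ok&((hsv[...,0]<6)|(hsv[...,0]>174))&(hsv[...,1]>170)&(X[...,2]>40)&(X[...,2]<150)
    if red.sum()>20:
        r=X[red]; r=r[(r[:,0]<800)&(r[:,0]>200)]; print("red",len(r),np.median(r,0),r.min(0),r.max(0))
pts={"scene":[(329,189),(367,188),(375,221),(337,224),(350,206),(325,165),(356,260),(118,220),(327,240)],"side":[(226,275),(256,291),(238,324),(190,302),(222,300),(276,297)]}
for n in pts:
    c=pickle.load(open(n+".pkl","rb"))
    for q in pts[n]: print(n,q,P(c,*q).round())
c=pickle.load(open("scene.pkl","rb"));d=pickle.load(open("side.pkl","rb"))
a=cv2.resize(c["img"][165:275,220:320],None,fx=4,fy=4,interpolation=2)
b=cv2.resize(d["img"][160:260,180:290],None,fx=3.6,fy=4.4,interpolation=2)
cv2.imwrite("pics/crop1.png",np.hstack([a,b]))
E
```

```text
scene hi comp [ 242  177   62   46 2240] [512. -13. 192.] [670. 141. 240.] [601.  62. 205.]
 lid circ 590.7928466796875 63.907684326171875 78.94422912597656 202.02768771031674
 bar top 82 [593.2  65.  235.9] ((591.0894775390625, 64.83418273925781), (44.774444580078125, 14.055538177490234), 52.46585464477539)
  return _methods._mean(a, axis=axis, dtype=dtype,
  ret = um.true_divide(
Traceback (most recent call last):
ValueError: zero-size array to reduction operation minimum which has no identity
```

```bash
python3 - <<'E'
from h import *
for n in("scene","side"):
    c=pickle.load(open(n+".pkl","rb")); X=cloud(c); ok=c["depth"]>0
    hsv=cv2.cvtColor(c["img"],cv2.COLOR_BGR2HSV)
    near=ok&(abs(X[...,0]-591)<78)&(abs(X[...,1]-64)<78)
    w=near&(hsv[...,1]<70)&(hsv[...,2]>120)&(X[...,2]>224)&(X[...,2]<245)
    T=X[w]; print(n,"bar",len(T), T.mean(0).round(1) if len(T) else 0, cv2.minAreaRect(T[:,:2].astype(np.float32)) if len(T) else 0)
    red=ok&((hsv[...,0]<6)|(hsv[...,0]>174))&(hsv[...,1]>150)&(X[...,2]>40)&(X[...,2]<150)&(X[...,0]>300)&(X[...,0]<650)&(abs(X[...,1]-64)<120)
    r=X[red]
    if len(r): print("red",len(r),np.median(r,0).round(1),r.min(0).round(1),r.max(0).round(1))
    body=ok&(hsv[...,1]<60)&(hsv[...,2]>130)&(X[...,2]>45)&(X[...,2]<100)&(abs(X[...,0]-540)<170)&(abs(X[...,1]-64)<130)
    B=X[body]; print("body",len(B),cv2.minAreaRect(B[:,:2].astype(np.float32)))
    t=X[body&(X[...,2]<93)&(X[...,0]<520)]
    if len(t)>50:
        A=np.c_[t[:,:2],np.ones(len(t))]; s=np.linalg.lstsq(A,t[:,2],rcond=None)[0]; print("slope plane",s,"ang",np.arctan(np.hypot(*s[:2])),"dir",np.degrees(np.arctan2(s[1],s[0])))
pts={"scene":[(329,189),(367,188),(375,221),(337,224),(350,206),(325,165),(356,260)],"side":[(226,275),(256,291),(238,324),(190,302),(222,300),(276,289)]}
for n in pts:
    c=pickle.load(open(n+".pkl","rb"))
    for q in pts[n]: print(n,q,P(c,*q).round())
c=pickle.load(open("scene.pkl","rb"));d=pickle.load(open("side.pkl","rb"))
a=cv2.resize(c["img"][165:275,220:320],None,fx=4,fy=4,interpolation=2)
b=cv2.resize(d["img"][160:260,180:290],None,fx=3.6,fy=4.4,interpolation=2)
cv2.imwrite("pics/crop1.png",np.hstack([a,b]))
E
```

```text
scene bar 86 [593.3  64.9 235.7] ((591.0894775390625, 64.83418273925781), (44.774444580078125, 14.055538177490234), 52.46585464477539)
body 1278 ((544.94873046875, 62.53975296020508), (264.0687255859375, 189.8631591796875), 1.7715648412704468)
slope plane [ 4.94915165e-01  1.35476348e-01 -1.51154931e+02] ang 0.4740905371541354 dir 15.308926411550171
side bar 56 [587.6  69.7 232.3] ((588.529296875, 67.47673797607422), (44.74518585205078, 14.441004753112793), 49.97891616821289)
red 154 [438.6  72.   82.3] [417.   51.6  64.1] [467.8  89.3 107.5]
body 2300 ((536.1393432617188, 66.96511840820312), (271.9404296875, 193.4151611328125), 1.7505502700805664)
slope plane [ 4.06770546e-01 -4.47661992e-02 -1.12971988e+02] ang 0.3884348248453928 dir -6.280282185540908
scene (329, 189) [378. 292.  17.]
scene (367, 188) [367. 426.   2.]
scene (375, 221) [533. 392.  22.]
scene (337, 224) [526. 280.  11.]
scene (350, 206) [448. 344.   5.]
scene (325, 165) [286. 297.  43.]
scene (356, 260) [725. 259.  99.]
side (226, 275) [485. 249.  -1.]
side (256, 291) [372. 283.  20.]
side (238, 324) [380. 391.   8.]
side (190, 302) [528. 387.  18.]
side (222, 300) [455. 337.   2.]
side (276, 289) [318. 269.  40.]
```

View pics/crop1.png

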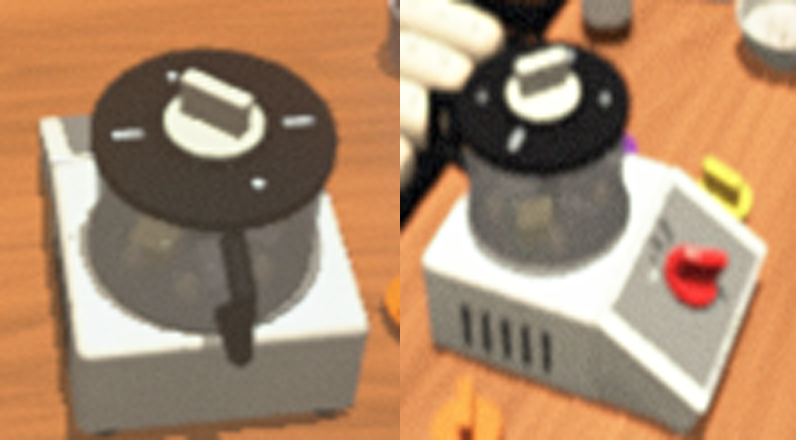

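Crop check: the white plug is in the lid with its bar oblique, the dashes lie along about ±y, and the dots are near the bar. Cutter axis is about (591,64.5), yaw about +0.03. The tray centre is about (452,342). I'll move above the lid and look with the wrist camera.

Call:
play_rows --targets '[{"tz": -3},{"tx": -2.4,"ty": -3.5,"tz": -3},{"tx": -2.4,"ty": -3.5,"tz": -3},{"tx": -2.4,"ty": -3.5,"tz": -1},{"tx": -2.4,"ty": -3.5},{"tx": -2.4,"ty": -3.5},{"tx": -2.4,"ty": -3.5},{"tx": -2.4,"ty": -3.5},{"tx": -2.4,"ty": -3.5},{"tx": -2.4,"ty": -3.5},{"tx": -2.4,"ty": -3.5},{"tx": -2.4,"ty": -3.5}]'

```text
invalid input at $.targets[0]: expected keys tx, ty, tz, rx, ry, rz, jaw
```

Call:
play_rows --targets '[{"tx": -2.4,"ty": -3.5},{"tx": -2.4,"ty": -3.5},{"tx": -2.4,"ty": -3.5},{"tx": -2.4,"ty": -3.5},{"tx": -2.4,"ty": -3.5},{},{},{}]'

```text
invalid input at $.targets[0]: expected keys tx, ty, tz, rx, ry, rz, jaw
```

```bash
python3 - <<'E'
from h import *
from cell import capture,state
s=state();print(s["time_s"],s["tool_pos"],s["eef_rot"],s["joints"])
c=capture("wrist");pickle.dump(c,open("w1.pkl","wb"));cv2.imwrite("pics/w1.png",c["img"])
print(c["fovy"],c["extrinsics"].round(2).tolist())
X=cloud(c);m=(X[...,2]>225)&(X[...,2]<245)&(c["depth"]>0)&(abs(X[...,0]-591)<50)&(abs(X[...,1]-64)<50)
T=X[m];print(len(T),T.mean(0) if len(T) else 0,cv2.minAreaRect(T[:,:2].astype(np.float32)) if len(T) else 0)
E
```

```text
0.1 [ 237.92888232 -523.22669232  249.57436636] [-2.56338481e-04  8.40808437e-01 -5.41332552e-01 -4.16972965e-04] [ 1.10231924  0.70703779 -0.02761738  1.48495874  0.0219897   0.95087705
 -0.0755169 ]
58.34159456887117 [[0.41, -0.87, -0.26, 302.66], [-0.91, -0.4, -0.11, -495.04], [-0.0, 0.28, -0.96, 372.92], [0.0, 0.0, 0.0, 1.0]]
0 0 0
```

View pics/w1.png

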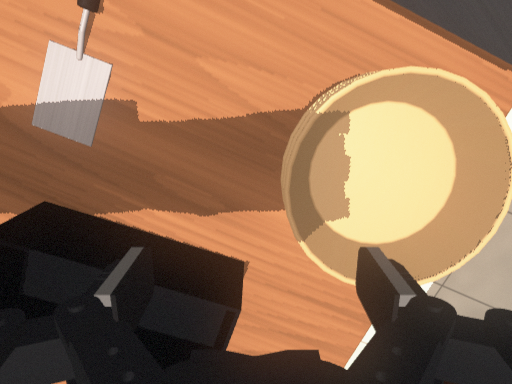

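The calls were refused because every key must be given, so this shows the start spot: spatula at (70,90), basket at (400,170), no plug. I'll repeat the move with full rows.

Call:
play_rows --targets '[{"tx": 0,"ty": 0,"tz": -3,"rx": 0,"ry": 0,"rz": 0,"jaw": 0},{"tx": -2.4,"ty": -3.5,"tz": -3,"rx": 0,"ry": 0,"rz": 0,"jaw": 0},{"tx": -2.4,"ty": -3.5,"tz": -3,"rx": 0,"ry": 0,"rz": 0,"jaw": 0},{"tx": -2.4,"ty": -3.5,"tz": -1,"rx": 0,"ry": 0,"rz": 0,"jaw": 0},{"tx": -2.4,"ty": -3.5,"tz": 0,"rx": 0,"ry": 0,"rz": 0,"jaw": 0},{"tx": -2.4,"ty": -3.5,"tz": 0,"rx": 0,"ry": 0,"rz": 0,"jaw": 0},{"tx": -2.4,"ty": -3.5,"tz": 0,"rx": 0,"ry": 0,"rz": 0,"jaw": 0},{"tx": -2.4,"ty": -3.5,"tz": 0,"rx": 0,"ry": 0,"rz": 0,"jaw": 0},{"tx": -2.4,"ty": -3.5,"tz": 0,"rx": 0,"ry": 0,"rz": 0,"jaw": 0},{"tx": -2.4,"ty": -3.5,"tz": 0,"rx": 0,"ry": 0,"rz": 0,"jaw": 0},{"tx": -2.4,"ty": -3.5,"tz": 0,"rx": 0,"ry": 0,"rz": 0,"jaw": 0},{"tx": -2.4,"ty": -3.5,"tz": 0,"rx": 0,"ry": 0,"rz": 0,"jaw": 0}]'

```text
time_s: 1.35
tool_pos: [478.1, -124.8, 347.7]
eef_rot: [0.0, 0.841, -0.541, -0.0]
wrist_force: [0.9, -0.3, -0.7]
grip_width: 0.997
```

Call:
play_rows --targets '[{"tx": -2.4,"ty": -3.5,"tz": 0,"rx": 0,"ry": 0,"rz": 0,"jaw": 0},{"tx": -2.4,"ty": -3.5,"tz": 0,"rx": 0,"ry": 0,"rz": 0,"jaw": 0},{"tx": -2.4,"ty": -3.5,"tz": 0,"rx": 0,"ry": 0,"rz": 0,"jaw": 0},{"tx": -2.4,"ty": -3.5,"tz": 0,"rx": 0,"ry": 0,"rz": 0,"jaw": 0},{"tx": -2.4,"ty": -3.5,"tz": 0,"rx": 0,"ry": 0,"rz": 0,"jaw": 0},{"tx": 0,"ty": 0,"tz": 0,"rx": 0,"ry": 0,"rz": 0,"jaw": 0},{"tx": 0,"ty": 0,"tz": 0,"rx": 0,"ry": 0,"rz": 0,"jaw": 0},{"tx": 0,"ty": 0,"tz": 0,"rx": 0,"ry": 0,"rz": 0,"jaw": 0}]'

```text
time_s: 2.15
tool_pos: [586.9, 54.3, 347.8]
eef_rot: [0.0, 0.841, -0.542, 0.0]
wrist_force: [-0.2, -0.3, 0.7]
grip_width: 0.997
```

```bash
python3 - <<'E'
from h import *
from cell import capture,state
s=state();print(s["time_s"],s["tool_pos"],s["eef_rot"],s["joints"])
c=capture("wrist");pickle.dump(c,open("w1.pkl","wb"));cv2.imwrite("pics/w2.png",c["img"])
print(c["fovy"],c["extrinsics"].round(2).tolist())
X=cloud(c);m=(X[...,2]>225)&(X[...,2]<245)&(c["depth"]>0)&(abs(X[...,0]-591)<50)&(abs(X[...,1]-64)<50)
T=X[m];print(len(T),T.mean(0) if len(T) else 0,cv2.minAreaRect(T[:,:2].astype(np.float32)) if len(T) else 0)
E
```

```text
2.15 [586.93998122  54.25069882 347.75258385] [ 2.57442365e-04  8.40535683e-01 -5.41756125e-01  2.73384066e-05] [-0.13156553  0.64507883 -0.03221626  1.24408561  0.0208314   1.25304457
 -1.30887644]
58.34159456887117 [[0.41, -0.87, -0.26, 651.66], [-0.91, -0.4, -0.12, 82.54], [0.0, 0.28, -0.96, 471.06], [0.0, 0.0, 0.0, 1.0]]
1119 [592.16938963  65.07077408 233.86698554] ((590.9423828125, 64.46366882324219), (46.04815673828125, 12.207377433776855), 50.61071014404297)
```

View pics/w2.png

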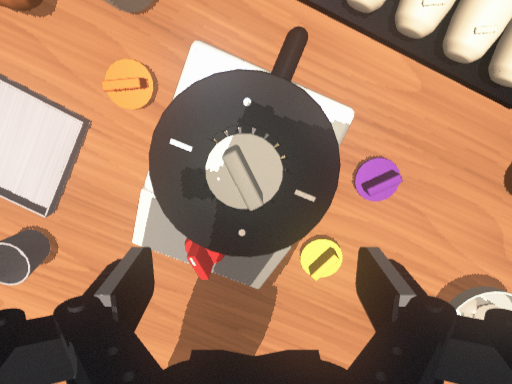

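The wrist view shows the white plug at (244,170), dashes at (181,145) and (305,195), dots at (247,102) and (242,233), the handle at the top, the red dial at (203,258), and the tray at the left edge. Next I'll compute the dash direction, dial pose and cutter yaw.

```bash
python3 - <<'E'
from h import *
c=pickle.load(open("w1.pkl","rb"));X=cloud(c);hsv=cv2.cvtColor(c["img"],cv2.COLOR_BGR2HSV)
def ang(a,b): d=b-a; return np.degrees(np.arctan2(d[1],d[0]))%180
w=((hsv[...,2]>150)&(hsv[...,1]<60)&(abs(X[...,2]-201)<8)).astype(np.uint8)
n,l,s,ce=cv2.connectedComponentsWithStats(w)
for i in range(1,n):
    if s[i,4]>8: print(ce[i].round(1),s[i,4],X[l==i].mean(0).round(1))
for z in(200,):
    a,b=P(c,181,145,z),P(c,305,195,z);print("dash",a,b,ang(a,b),(a+b)/2)
    a,b=P(c,247,102,z),P(c,242,233,z);print("dots",a,b,ang(a,b),(a+b)/2)
a,b=P(c,133,245,None),P(c,195,42,None);print("edge",a,b,ang(a,b))
a,b=P(c,133,245,40),P(c,256,287,40);print("front",a,b,ang(a,b))
# slope plane, gray console
g=(hsv[...,1]<60)&(X[...,2]>42)&(X[...,2]<93)&(c["depth"]>0)&(X[...,0]<520)&(X[...,0]>385)&(X[...,1]>-20)&(X[...,1]<150)&(hsv[...,2]>100)
t=X[g];A=np.c_[t[:,:2],np.ones(len(t))]
for k in range(5):
    q=np.linalg.lstsq(A,t[:,2],rcond=None)[0]; r=A@q-t[:,2]; m=abs(r)<4; A,t=A[m],t[m]
print("plane",q,np.arctan(np.hypot(*q[:2])),np.degrees(np.arctan2(q[1],q[0])),len(t))
for nm in("w1","side"):
    c=pickle.load(open(nm+".pkl","rb"));X=cloud(c);hsv=cv2.cvtColor(c["img"],cv2.COLOR_BGR2HSV)
    red=((hsv[...,0]<8)|(hsv[...,0]>172))&(hsv[...,1]>140)&(X[...,0]>400)&(X[...,0]<500)&(abs(X[...,1]-68)<60)&(X[...,2]>40)
    t=X[red]; h=(t[:,2]-(t[:,:2]@q[:2]+q[2]))/np.sqrt(1+q[0]**2+q[1]**2)
    T=t[h>32]; print(nm,len(t),"h max",np.percentile(h,98),len(T),T.mean(0),cv2.minAreaRect(T[:,:2].astype(np.float32)) if len(T)>3 else 0)
    S=t[(h<14)]; print(" skirt",len(S),S.mean(0),S.min(0),S.max(0))
E
```

```text
[246.6 101.4] 56 [641.3  84.5 200.1]
[243.9 168.5] 3284 [593.7  65.5 206.5]
[180.5 144.7] 140 [589.6 118.5 200.5]
[304.8 195.2] 105 [592.7  10.5 200.6]
[241.4 232.3] 34 [541.   44.7 200.5]
dash [589.37879621 118.15561181 200.        ] [592.83997419  10.22377343 200.        ] 91.83674212102044 [591.1093852   64.18969262 200.        ]
dots [641.01054724  84.02340781 200.        ] [540.41708172  43.88727895 200.        ] 21.751673348067953 [590.71381448  63.95534338 200.        ]
edge [373.71999907 156.02763816   0.71535405] [669.09021175 157.12361531  91.65481635] 0.21259617308266854
front [396.93461681 149.88958481  40.        ] [406.9431934  -30.55907002  40.        ] 93.17465505702715
plane [ 5.41485397e-01  1.24621864e-02 -1.76182637e+02] 0.49639346526853145 1.318419034071176 3005
w1 770 h max 35.41969166542376 201 [435.2124326   58.84537994  99.29562664] ((435.1664123535156, 59.839359283447266), (42.71031188964844, 11.655040740966797), 41.5765495300293)
 skirt 235 [446.31703441  57.37673886  76.82314384] [431.7578842   34.59362833  68.53203907] [458.31478208  86.14840411  88.67833111]
side 159 h max 37.31642006563835 29 [430.64234183  63.25524815  97.37439531] ((432.7758483886719, 65.47908782958984), (39.492523193359375, 12.738481521606445), 48.35302734375)
 skirt 89 [443.27293998  73.26639045  75.12225283] [422.91216983  14.58605494  61.83843447] [470.52097315  89.25028297  87.41648429]
```

Dashes give the cutter's y axis at 91.8°, so yaw is about 1.8°, with centre (591,64.3). The bar measures 50.6°, only 41° clockwise of the dashes rather than 60–75°. That disagrees with the description, so I'll check it closely before gripping.

```bash
python3 - <<'E'
from h import *
c=pickle.load(open("w1.pkl","rb"));X=cloud(c);hsv=cv2.cvtColor(c["img"],cv2.COLOR_BGR2HSV)
for lo,hi in((230,245),(233,245),(208,228)):
    m=(X[...,2]>lo)&(X[...,2]<hi)&(abs(X[...,0]-591)<40)&(abs(X[...,1]-64)<40)
    T=X[m];u,sv,vt=np.linalg.svd(T[:,:2]-T[:,:2].mean(0));r=cv2.minAreaRect(T[:,:2].astype(np.float32))
    print(lo,hi,len(T),T.mean(0).round(1),sv.round(),np.degrees(np.arctan2(vt[0,1],vt[0,0]))%180,r)
cv2.imwrite("pics/crop2.png",cv2.resize(c["img"][90:250,145:345],None,fx=4,fy=3.75,interpolation=2)[:600])
E
```

```text
230 245 1058 [591.8  65.  234.2] [428. 113.] 50.343109986406006 ((590.9120483398438, 64.42666625976562), (45.9524040222168, 12.207377433776855), 50.61070251464844)
233 245 975 [591.6  65.1 234.4] [408. 103.] 50.307721099628026 ((590.950439453125, 64.47572326660156), (45.77133560180664, 11.778579711914062), 50.26064682006836)
208 228 253 [596.1  66.8 216.7] [229. 141.] 53.9888903858768 ((592.0771484375, 64.4659652709961), (50.397605895996094, 51.1058235168457), 57.24774932861328)
```

View pics/crop2.png

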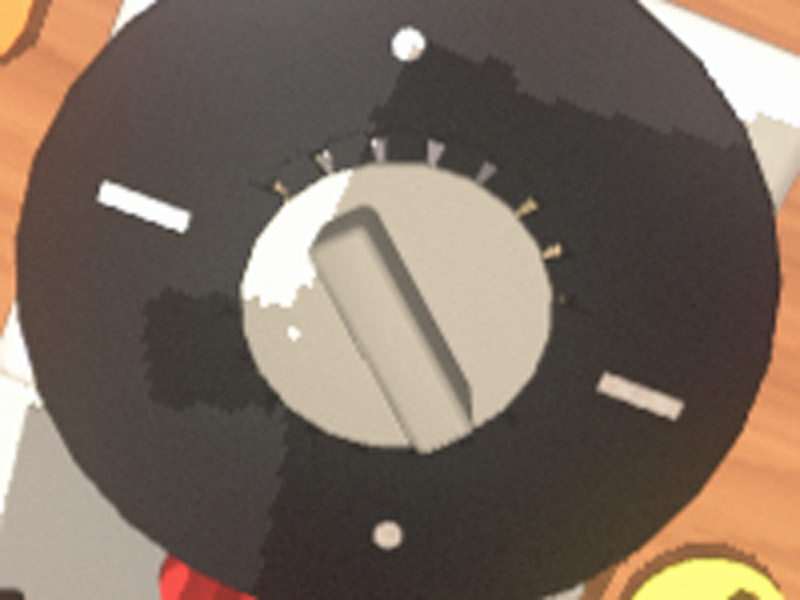

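The bar really is at 50.4°, so I trust the picture: the grip bar needs about 41° anticlockwise to reach the dashes. Now aligning and descending.

Call:
play_rows --targets '[{"tx": -0.75,"ty": -0.8,"tz": 1,"rx": 0,"ry": 0,"rz": 0,"jaw": 0},{"tx": 0,"ty": 0,"tz": 2,"rx": 0,"ry": 0,"rz": -6.5,"jaw": 0},{"tx": 0,"ty": 0,"tz": 2,"rx": 0,"ry": 0,"rz": -6.5,"jaw": 0},{"tx": 0,"ty": 0,"tz": 2,"rx": 0,"ry": 0,"rz": -6.5,"jaw": 0},{"tx": 0,"ty": 0,"tz": 1,"rx": 0,"ry": 0,"rz": -6.5,"jaw": 0},{"tx": 0,"ty": 0,"tz": 0,"rx": 0,"ry": 0,"rz": 0,"jaw": 0},{"tx": 0,"ty": 0,"tz": 0,"rx": 0,"ry": 0,"rz": 0,"jaw": 0},{"tx": 0,"ty": 0,"tz": 0,"rx": 0,"ry": 0,"rz": 0,"jaw": 0}]'

```text
time_s: 3.0
tool_pos: [591.6, 65.5, 268.3]
eef_rot: [-0.0, 0.941, -0.34, 0.0]
wrist_force: [-0.2, 0.3, -0.0]
grip_width: 0.998
```

Call:
play_rows --targets '[{"tx": 0,"ty": 0.1,"tz": 1.5,"rx": 0,"ry": 0,"rz": 0,"jaw": 0},{"tx": 0,"ty": 0,"tz": 1.5,"rx": 0,"ry": 0,"rz": 0,"jaw": 0},{"tx": 0,"ty": 0,"tz": 0.7,"rx": 0,"ry": 0,"rz": 0,"jaw": 0},{"tx": 0,"ty": 0,"tz": 0,"rx": 0,"ry": 0,"rz": 0,"jaw": 0},{"tx": 0,"ty": 0,"tz": 0,"rx": 0,"ry": 0,"rz": 0,"jaw": 1},{"tx": 0,"ty": 0,"tz": 0,"rx": 0,"ry": 0,"rz": 0,"jaw": 1},{"tx": 0,"ty": 0,"tz": 0,"rx": 0,"ry": 0,"rz": 0,"jaw": 1},{"tx": 0,"ty": 0,"tz": 0,"rx": 0,"ry": 0,"rz": 0,"jaw": 1},{"tx": 0,"ty": 0,"tz": 0,"rx": 0,"ry": 0,"rz": 0,"jaw": 1},{"tx": 0,"ty": 0,"tz": 0,"rx": 0,"ry": 0,"rz": 0,"jaw": 1},{"tx": 0,"ty": 0,"tz": 0,"rx": 0,"ry": 0,"rz": 0,"jaw": 1},{"tx": 0,"ty": 0,"tz": 0,"rx": 0,"ry": 0,"rz": 0,"jaw": 1}]' --squeeze 60

```text
time_s: 4.2
tool_pos: [590.8, 64.6, 231.0]
eef_rot: [-0.0, 0.941, -0.338, 0.0]
wrist_force: [-1.1, -0.0, 5.9]
grip_width: 0.125
```

Gripped. Turning anticlockwise in small steps.

Call:
play_rows --targets '[{"tx": 0,"ty": 0,"tz": 0,"rx": 0,"ry": 0,"rz": -4,"jaw": 1},{"tx": 0,"ty": 0,"tz": 0,"rx": 0,"ry": 0,"rz": -4,"jaw": 1},{"tx": 0,"ty": 0,"tz": 0,"rx": 0,"ry": 0,"rz": -4,"jaw": 1},{"tx": 0,"ty": 0,"tz": 0,"rx": 0,"ry": 0,"rz": -4,"jaw": 1},{"tx": 0,"ty": 0,"tz": 0,"rx": 0,"ry": 0,"rz": -4,"jaw": 1},{"tx": 0,"ty": 0,"tz": 0,"rx": 0,"ry": 0,"rz": -4,"jaw": 1},{"tx": 0,"ty": 0,"tz": 0,"rx": 0,"ry": 0,"rz": -4,"jaw": 1},{"tx": 0,"ty": 0,"tz": 0,"rx": 0,"ry": 0,"rz": -4,"jaw": 1},{"tx": 0,"ty": 0,"tz": 0,"rx": 0,"ry": 0,"rz": -4,"jaw": 1},{"tx": 0,"ty": 0,"tz": 0,"rx": 0,"ry": 0,"rz": -4,"jaw": 1},{"tx": 0,"ty": 0,"tz": 0,"rx": 0,"ry": 0,"rz": -1,"jaw": 1},{"tx": 0,"ty": 0,"tz": 0,"rx": 0,"ry": 0,"rz": 0,"jaw": 1}]'

```text
time_s: 5.4
tool_pos: [591.0, 64.6, 231.0]
eef_rot: [-0.0, 1.0, 0.013, 0.0]
wrist_force: [-0.2, -0.3, 5.0]
grip_width: 0.126
```

```bash
python3 - <<'E'
from h import *
from cell import capture,state
s=state();q=s["eef_rot"];print(s["tool_pos"],2*np.degrees(np.arctan2(q[2],q[1])),s["wrist_force"],s["torque"],s["joints"])
c=capture("wrist");pickle.dump(c,open("w3.pkl","wb"))
cv2.imwrite("pics/w3.png",c["img"])
E
```

```text
[590.95783805  64.56398636 231.04718948] 1.477473179536358 [-0.2200451  -0.28058888  5.00452353] [ 0.00330996 -0.09579642  0.06348755] [ 0.01241318  0.77406143 -0.36424958  1.43106646  0.302123    0.99093437
 -0.39688734]
```

View pics/w3.png

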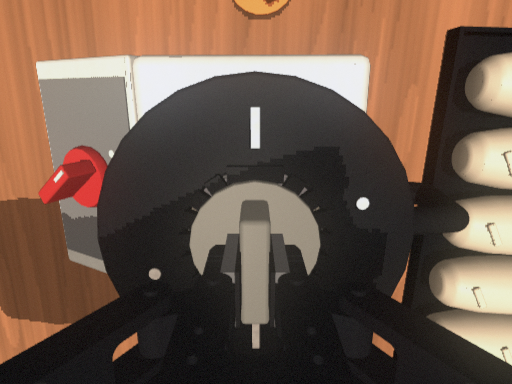

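The bar (255,260) now points at both dashes (255,128) and (255,335), with low torque. Lifting straight and watching the force.

Call:
play_rows --targets '[{"tx": 0,"ty": 0,"tz": -0.3,"rx": 0,"ry": 0,"rz": 0,"jaw": 1},{"tx": 0,"ty": 0,"tz": -0.3,"rx": 0,"ry": 0,"rz": 0,"jaw": 1},{"tx": 0,"ty": 0,"tz": 0,"rx": 0,"ry": 0,"rz": 0,"jaw": 1}]'

```text
time_s: 5.75
tool_pos: [590.8, 64.6, 237.1]
eef_rot: [-0.0, 1.0, 0.013, 0.0]
wrist_force: [0.3, -0.1, -0.1]
grip_width: 0.125
```

Call:
play_rows --targets '[{"tx": 0,"ty": 0,"tz": -0.7,"rx": 0,"ry": 0,"rz": 0,"jaw": 1},{"tx": 0,"ty": 0,"tz": -1.5,"rx": 0,"ry": 0,"rz": 0,"jaw": 1},{"tx": 0,"ty": 0,"tz": -2.5,"rx": 0,"ry": 0,"rz": 0,"jaw": 1},{"tx": 0,"ty": 0,"tz": -2.5,"rx": 0,"ry": 0,"rz": 0,"jaw": 1},{"tx": 0,"ty": -1,"tz": -2,"rx": 0,"ry": 0,"rz": 0,"jaw": 1},{"tx": -1,"ty": -2,"tz": 0,"rx": 0,"ry": 0,"rz": 0,"jaw": 1},{"tx": -2,"ty": -3,"tz": 0,"rx": 0,"ry": 0,"rz": 0,"jaw": 1},{"tx": -2,"ty": -3,"tz": 0,"rx": 0,"ry": 0,"rz": 0,"jaw": 1},{"tx": -2,"ty": -3,"tz": 0,"rx": 0,"ry": 0,"rz": 0,"jaw": 1},{"tx": 0,"ty": 0,"tz": 0,"rx": 0,"ry": 0,"rz": 0,"jaw": 1},{"tx": 0,"ty": 0,"tz": 0,"rx": 0,"ry": 0,"rz": 0,"jaw": 1}]'

```text
time_s: 6.85
tool_pos: [517.6, 183.0, 329.2]
eef_rot: [0.0, 1.0, 0.013, 0.0]
wrist_force: [0.7, -1.3, -0.3]
grip_width: 0.13
```

```bash
python3 - <<'E'
from h import *
from cell import capture,state
s=state();q=s["eef_rot"];print(s["tool_pos"],2*np.degrees(np.arctan2(q[2],q[1])),s["wrist_force"],s["joints"])
w=capture("wrist");pickle.dump(w,open("w4.pkl","wb"))
for n,c in(("w",w),("scene",pickle.load(open("scene.pkl","rb"))),("side",pickle.load(open("side.pkl","rb")))):
    X=cloud(c);hsv=cv2.cvtColor(c["img"],cv2.COLOR_BGR2HSV)
    m=(c["depth"]>0)&(hsv[...,1]<70)&(X[...,0]>330)&(X[...,0]<570)&(X[...,1]>250)&(X[...,1]<450)&(X[...,2]<30)&(X[...,2]>-5)
    k,l,st,ce=cv2.connectedComponentsWithStats(m.astype(np.uint8)); i=1+np.argmax(st[1:,4]); T=X[l==i]
    print(n,len(T),T.mean(0).round(1),cv2.minAreaRect(T[:,:2].astype(np.float32)))
    T=T[T[:,2]>14];print("  rim",len(T),cv2.minAreaRect(T[:,:2].astype(np.float32)))
cv2.imwrite("pics/w4.png",w["img"])
E
```

```text
[517.59879315 183.04202422 329.24402368] 1.514556337351062 [ 0.71947497 -1.31701973 -0.31257777] [-0.19687492  0.60173877 -0.38769425  1.43484325  0.23689604  1.15070115
 -0.59321963]
w 9325 [452.3 313.9   4.2] ((452.24981689453125, 315.7095031738281), (87.69625854492188, 150.4323272705078), 85.94892120361328)
  rim 776 ((452.11712646484375, 313.8360900878906), (83.94003295898438, 150.4323272705078), 85.94892120361328)
scene 1468 [452.2 342.3   8.6] ((453.35699462890625, 335.8625793457031), (130.12246704101562, 154.49929809570312), 85.93921661376953)
  rim 285 ((454.2817077636719, 335.7157897949219), (130.05337524414062, 152.63876342773438), 86.04585266113281)
side 2218 [453.9 337.6   5.4] ((457.19085693359375, 339.46282958984375), (131.95497131347656, 161.46890258789062), 85.51127624511719)
  rim 323 ((452.01324462890625, 339.8509521484375), (131.72178649902344, 151.0825653076172), 85.38249206542969)
```

View pics/w4.png

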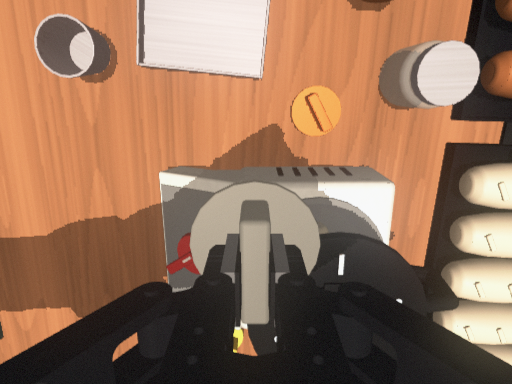

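The plug is held upright in the fingers (255,260), with the tray at the top (203,35). Tray centre is about (453,337.5).

Call:
play_rows --targets '[{"tx": -1,"ty": -2.6,"tz": 0,"rx": 0,"ry": 0,"rz": 0,"jaw": 1},{"tx": -1,"ty": -2.6,"tz": 0,"rx": 0,"ry": 0,"rz": 0,"jaw": 1},{"tx": -1,"ty": -2.6,"tz": 1,"rx": 0,"ry": 0,"rz": 0,"jaw": 1},{"tx": -1,"ty": -2.6,"tz": 2,"rx": 0,"ry": 0,"rz": 0,"jaw": 1},{"tx": -1,"ty": -2.6,"tz": 3,"rx": 0,"ry": 0,"rz": 0,"jaw": 1},{"tx": -1,"ty": -2.6,"tz": 3,"rx": 0,"ry": 0,"rz": 0,"jaw": 1},{"tx": 0,"ty": 0,"tz": 4,"rx": 0,"ry": 0,"rz": 0,"jaw": 1},{"tx": 0,"ty": 0,"tz": 4,"rx": 0,"ry": 0,"rz": 0,"jaw": 1},{"tx": 0,"ty": 0,"tz": 4,"rx": 0,"ry": 0,"rz": 0,"jaw": 1},{"tx": 0,"ty": 0,"tz": 3.5,"rx": 0,"ry": 0,"rz": 0,"jaw": 1},{"tx": 0,"ty": 0,"tz": 0,"rx": 0,"ry": 0,"rz": 0,"jaw": 1},{"tx": 0,"ty": 0,"tz": 0,"rx": 0,"ry": 0,"rz": 0,"jaw": 1}]'

```text
time_s: 8.1
tool_pos: [454.4, 337.0, 84.5]
eef_rot: [0.0, 1.0, 0.012, 0.0]
wrist_force: [1.1, -0.5, 0.6]
grip_width: 0.128
```

Call:
play_rows --targets '[{"tx": 0,"ty": 0,"tz": 1.5,"rx": 0,"ry": 0,"rz": 0,"jaw": 1},{"tx": 0,"ty": 0,"tz": 1.2,"rx": 0,"ry": 0,"rz": 0,"jaw": 1},{"tx": 0,"ty": 0,"tz": 0.6,"rx": 0,"ry": 0,"rz": 0,"jaw": 1},{"tx": 0,"ty": 0,"tz": 0.3,"rx": 0,"ry": 0,"rz": 0,"jaw": 1},{"tx": 0,"ty": 0,"tz": 0,"rx": 0,"ry": 0,"rz": 0,"jaw": 1},{"tx": 0,"ty": 0,"tz": 0,"rx": 0,"ry": 0,"rz": 0,"jaw": 1}]'

```text
time_s: 8.7
tool_pos: [453.9, 337.3, 48.2]
eef_rot: [-0.0, 1.0, 0.013, 0.0]
wrist_force: [-0.8, -0.8, -0.6]
grip_width: 0.128
```

Call:
play_rows --targets '[{"tx": 0,"ty": 0,"tz": 0.15,"rx": 0,"ry": 0,"rz": 0,"jaw": 1},{"tx": 0,"ty": 0,"tz": 0.15,"rx": 0,"ry": 0,"rz": 0,"jaw": 1},{"tx": 0,"ty": 0,"tz": 0,"rx": 0,"ry": 0,"rz": 0,"jaw": 1},{"tx": 0,"ty": 0,"tz": 0,"rx": 0,"ry": 0,"rz": 0,"jaw": 1}]'

```text
time_s: 9.1
tool_pos: [453.8, 337.3, 45.0]
eef_rot: [-0.0, 1.0, 0.013, 0.0]
wrist_force: [-0.3, -1.5, 5.1]
grip_width: 0.122
```

Touchdown at z 45 with 5 N. Releasing and backing off.

Call:
play_rows --targets '[{"tx": 0,"ty": 0,"tz": 0,"rx": 0,"ry": 0,"rz": 0,"jaw": 0.7},{"tx": 0,"ty": 0,"tz": 0,"rx": 0,"ry": 0,"rz": 0,"jaw": 0.4},{"tx": 0,"ty": 0,"tz": 0,"rx": 0,"ry": 0,"rz": 0,"jaw": 0.2},{"tx": 0,"ty": 0,"tz": 0,"rx": 0,"ry": 0,"rz": 0,"jaw": 0},{"tx": 0,"ty": 0,"tz": 0,"rx": 0,"ry": 0,"rz": 0,"jaw": 0},{"tx": 0,"ty": 0,"tz": 0,"rx": 0,"ry": 0,"rz": 0,"jaw": 0},{"tx": 0,"ty": 0,"tz": -1.5,"rx": 0,"ry": 0,"rz": 0,"jaw": 0},{"tx": 0,"ty": 0,"tz": -3,"rx": 0,"ry": 0,"rz": 0,"jaw": 0},{"tx": 0,"ty": 0,"tz": -4,"rx": 0,"ry": 0,"rz": 0,"jaw": 0},{"tx": 0,"ty": 0,"tz": -4,"rx": 0,"ry": 0,"rz": 0,"jaw": 0},{"tx": 0,"ty": 0,"tz": -4,"rx": 0,"ry": 0,"rz": 0,"jaw": 0},{"tx": 0,"ty": 0,"tz": -4,"rx": 0,"ry": 0,"rz": 0,"jaw": 0}]'

```text
time_s: 10.3
tool_pos: [453.4, 336.9, 252.7]
eef_rot: [-0.0, 1.0, 0.013, 0.0]
wrist_force: [0.0, -0.3, 0.6]
grip_width: 1.003
```

```bash
python3 - <<'E'
from h import *
from cell import capture,state
s=state();print(s["tool_pos"],s["joints"],s["grip_width"])
w=capture("wrist");c=capture("scene");pickle.dump(c,open("scene2.pkl","wb"))
X=cloud(w);hsv=cv2.cvtColor(w["img"],cv2.COLOR_BGR2HSV)
m=(w["depth"]>0)&(X[...,2]>35)&(X[...,2]<62)&(abs(X[...,0]-454)<60)&(abs(X[...,1]-337)<60)
T=X[m];print("bar",len(T),T.mean(0).round(1),cv2.minAreaRect(T[:,:2].astype(np.float32)) if len(T) else 0)
cv2.imwrite("pics/w5.png",np.hstack([cv2.resize(w["img"],(400,300)),cv2.resize(c["img"][130:290,200:413],(400,300))]))
# dial IK geometry
yaw=np.radians(1.85);O=np.array([591,64.3,0]);Rz=np.array([[np.cos(yaw),-np.sin(yaw),0],[np.sin(yaw),np.cos(yaw),0],[0,0,1]])
n=Rz@np.array([-np.sin(.5),0,np.cos(.5)]);up=Rz@np.array([np.cos(.5),0,np.sin(.5)]);left=np.cross(n,up)
print("n",n,"up",up,"left",left)
# bar top points relative
c=pickle.load(open("w1.pkl","rb"));X=cloud(c);hsv=cv2.cvtColor(c["img"],cv2.COLOR_BGR2HSV)
red=((hsv[...,0]<8)|(hsv[...,0]>172))&(hsv[...,1]>140)&(X[...,0]>400)&(X[...,0]<500)&(abs(X[...,1]-68)<60)&(X[...,2]>40)
p0=O+Rz@np.array([-90,0,95]);t=X[red]-p0;h=t@n
T=np.c_[t@up,t@left][h>31];r=cv2.minAreaRect(T.astype(np.float32));print("dial face coords up,left",r,"hmax",np.percentile(h,98))
cc=p0+up*r[0][0]+left*r[0][1];print("axis on face",cc,"grip pt",cc+33*n, "in cutter",Rz.T@(cc-O))
E
```

```text
[453.36229364 336.93763474 252.72932822] [-0.51238578  0.7026667  -0.35936614  1.5136252   0.27786961  0.97510882
 -0.92443519] 1.003449942384685
bar 596 [453.4 338.5  48.1] ((453.6361083984375, 337.1337585449219), (11.797319412231445, 45.555389404296875), 1.2351945638656616)
n [-0.47917565 -0.01547729  0.87758256] up [0.87712514 0.02833098 0.47942554] left [-3.22829810e-02  9.99478769e-01 -1.73472348e-18]
dial face coords up,left ((-56.01829528808594, 0.6039810180664062), (45.51048278808594, 12.020484924316406), 36.459938049316406) hmax 36.45290341223188
axis on face [451.8923575   60.41114464  68.14339861] grip pt [436.07956115  59.90039422  97.10362315] in cutter [-139.16067909    0.60398102   68.14339861]
```

View pics/w5.png

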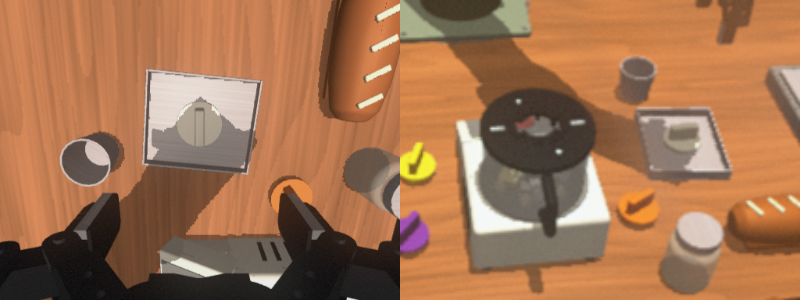

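The plug stands upright in the tray at (453.6,337.1), and tray centre is about (453,337). The dial bar measures 36.5° left of up-slope, matching off, and its grip point is (436,60,97). Moving over towards the dial.

Call:
play_rows --targets '[{"tx": -0.5,"ty": 3.4,"tz": 0,"rx": 0,"ry": 0,"rz": 0,"jaw": 0},{"tx": -0.5,"ty": 3.4,"tz": 0,"rx": 0,"ry": 0,"rz": 0,"jaw": 0},{"tx": -0.5,"ty": 3.4,"tz": 0,"rx": 0,"ry": 0,"rz": 0,"jaw": 0},{"tx": -0.5,"ty": 3.4,"tz": 0,"rx": 0,"ry": 0,"rz": 0,"jaw": 0},{"tx": -0.5,"ty": 3.4,"tz": 0,"rx": 0,"ry": 0,"rz": 0,"jaw": 0},{"tx": -0.5,"ty": 3.4,"tz": 0,"rx": 0,"ry": 0,"rz": 0,"jaw": 0},{"tx": -0.5,"ty": 3.4,"tz": 0,"rx": 0,"ry": 0,"rz": 0,"jaw": 0},{"tx": -0.5,"ty": 3.4,"tz": 0,"rx": 0,"ry": 0,"rz": 0,"jaw": 0},{"tx": 0,"ty": 0,"tz": 0,"rx": 0,"ry": 0,"rz": 0,"jaw": 0},{"tx": 0,"ty": 0,"tz": 0,"rx": 0,"ry": 0,"rz": 0,"jaw": 0}]'

```text
time_s: 11.4
tool_pos: [420.6, 63.9, 250.4]
eef_rot: [-0.0, 1.0, 0.012, 0.0]
wrist_force: [-0.1, -0.3, -0.5]
grip_width: 1.001
```

```bash
cat > g.py <<'E'
from h import *
from cell import state
from scipy.spatial.transform import Rotation as R
def go(turn=0.,h=0.,s=None,tgt=np.array([436.1,59.9,97.1]),cand=126.5):
    s=s or state();q=s["eef_rot"];C=R.from_quat([q[1],q[2],q[3],q[0]])
    y=np.radians(1.85);up=np.array([np.cos(.5)*np.cos(y),np.cos(.5)*np.sin(y),np.sin(.5)]);left=np.array([-np.sin(y),np.cos(y),0]);n=np.cross(up,left)
    a=np.radians(cand-turn);x=np.cos(a)*up+np.sin(a)*left;z=-n
    T=R.from_matrix(np.c_[x,np.cross(z,x),z])
    rel=C.inv()*T; d=tgt+n*h-s["tool_pos"]
    print("t",s["time_s"],"pos",s["tool_pos"].round(1),"j",s["joints"].round(2),"F",s["wrist_force"].round(1),"M",s["torque"].round(2),"grip",round(s["grip_width"],3))
    print("cand",cand,"rotvec deg",np.degrees(rel.as_rotvec()).round(2),"shift cm in current axes",(C.inv().apply(d)/10).round(2),"in target axes",(T.inv().apply(d)/10).round(2))
E
python3 -c "
from g import *
go(h=60);go(h=60,cand=-53.5)"
```

```text
t 11.4 pos [420.6  63.9 250.4] j [ 0.03  0.51 -0.41  1.99  0.31  0.7  -0.55] F [-0.1 -0.3 -0.5] M [0.03 0.02 0.01] grip 1.001
cand 126.5 rotvec deg [ -31.43   16.   -123.8 ] shift cm in current axes [-1.35  0.47 10.07] in target axes [ 3.21 -5.1   8.19]
t 11.4 pos [420.6  63.9 250.4] j [ 0.03  0.51 -0.41  1.99  0.31  0.7  -0.55] F [-0.1 -0.3 -0.5] M [0.03 0.02 0.01] grip 1.001
cand -53.5 rotvec deg [13.44 26.41 51.9 ] shift cm in current axes [-1.35  0.47 10.07] in target axes [-3.21  5.1   8.19]
```

Call:
play_rows --targets '[{"tx": 0,"ty": 0,"tz": 0,"rx": -1.96,"ry": 1.0,"rz": -7.74,"jaw": 0},{"tx": 0,"ty": 0,"tz": 0,"rx": -1.96,"ry": 1.0,"rz": -7.74,"jaw": 0},{"tx": 0,"ty": 0,"tz": 0,"rx": -1.96,"ry": 1.0,"rz": -7.74,"jaw": 0},{"tx": 0,"ty": 0,"tz": 0,"rx": -1.96,"ry": 1.0,"rz": -7.74,"jaw": 0},{"tx": 0,"ty": 0,"tz": 0,"rx": -1.96,"ry": 1.0,"rz": -7.74,"jaw": 0},{"tx": 0,"ty": 0,"tz": 0,"rx": -1.96,"ry": 1.0,"rz": -7.74,"jaw": 0},{"tx": 0,"ty": 0,"tz": 0,"rx": -1.96,"ry": 1.0,"rz": -7.74,"jaw": 0},{"tx": 0,"ty": 0,"tz": 0,"rx": -1.96,"ry": 1.0,"rz": -7.74,"jaw": 0}]'

```text
time_s: 12.2
tool_pos: [420.7, 65.6, 250.1]
eef_rot: [0.129, 0.838, 0.526, 0.069]
wrist_force: [-0.7, -1.0, 0.4]
grip_width: 1.004
```

```bash
python3 -c "
from g import *
go(h=60)"
```

```text
t 12.2 pos [420.7  65.6 250.1] j [-0.11  0.46 -0.43  2.19  0.93  0.56 -0.18] F [-0.7 -1.   0.4] M [0.11 0.26 0.03] grip 1.004
cand 126.5 rotvec deg [-15.63   7.82 -61.43] shift cm in current axes [-0.97 -3.78  9.37] in target axes [ 3.08 -5.19  8.16]
```

Call:
play_rows --targets '[{"tx": -0.25,"ty": -0.95,"tz": 2.3,"rx": 0,"ry": 0,"rz": 0,"jaw": 0},{"tx": -0.25,"ty": -0.95,"tz": 2.3,"rx": 0,"ry": 0,"rz": 0,"jaw": 0},{"tx": 0,"ty": 0,"tz": 0,"rx": -1.95,"ry": 0.98,"rz": -7.68,"jaw": 0},{"tx": 0,"ty": 0,"tz": 0,"rx": -1.95,"ry": 0.98,"rz": -7.68,"jaw": 0},{"tx": 0,"ty": 0,"tz": 0,"rx": -1.95,"ry": 0.98,"rz": -7.68,"jaw": 0},{"tx": 0,"ty": 0,"tz": 0,"rx": -1.95,"ry": 0.98,"rz": -7.68,"jaw": 0},{"tx": 0,"ty": 0,"tz": 0,"rx": -1.95,"ry": 0.98,"rz": -7.68,"jaw": 0},{"tx": 0,"ty": 0,"tz": 0,"rx": -1.95,"ry": 0.98,"rz": -7.68,"jaw": 0},{"tx": 0,"ty": 0,"tz": 0,"rx": -1.95,"ry": 0.98,"rz": -7.68,"jaw": 0},{"tx": 0,"ty": 0,"tz": 0,"rx": -1.95,"ry": 0.98,"rz": -7.68,"jaw": 0},{"tx": 0,"ty": 0,"tz": 0,"rx": 0,"ry": 0,"rz": 0,"jaw": 0}]'

```text
time_s: 13.3
tool_pos: [427.9, 68.4, 201.2]
eef_rot: [0.198, 0.521, 0.824, 0.102]
wrist_force: [0.2, -0.9, 0.0]
grip_width: 0.998
```

```bash
python3 -c "
from g import *
go(h=60)"
```

```text
t 13.3 pos [427.9  68.4 201.2] j [ 0.22  0.74 -1.08  2.45  1.73  0.93 -0.2 ] F [ 0.2 -0.9  0. ] M [ 0.07  0.43 -0.06] grip 0.998
cand 126.5 rotvec deg [ -4.24   1.01 -12.24] shift cm in current axes [ 1.06 -4.02  3.79] in target axes [ 1.85 -3.98  3.52]
```

j4 reached its limit of 2.45. I'll fit the arm's kinematics from recorded poses to find a feasible grasp.

```bash
cat > kin.py <<'E'
import numpy as np
from scipy.optimize import least_squares
from scipy.spatial.transform import Rotation as R
LO=np.array([-2.71,-.32,-1.57,0,-1.46,0,-2.83]);HI=np.array([2.71,2.16,1.52,2.45,4.6,2.02,2.83])
D=[([1.10227376,.70712612,-.02761644,1.48502102,.02199607,.95089309,-.07547917],[237.93,-523.18,249.51],[-.000295,.840832,-.541296,-.00049]),
([-.13156553,.64507883,-.03221626,1.24408561,.0208314,1.25304457,-1.30887644],[586.94,54.25,347.75],[.000257,.840536,-.541756,0]),
([.01241318,.77406143,-.36424958,1.43106646,.302123,.99093437,-.39688734],[590.96,64.56,231.05],[0,.99992,.01289,0]),
([-.19687492,.60173877,-.38769425,1.43484325,.23689604,1.15070115,-.59321963],[517.6,183.04,329.24],[0,.99991,.01322,0]),
([-.51238578,.7026667,-.35936614,1.5136252,.27786961,.97510882,-.92443519],[453.36,336.94,252.73],[0,.99992,.013,0]),
([.03,.51,-.41,1.99,.31,.7,-.55],[420.6,63.9,250.4],[0,.99993,.012,0]),
([-.11,.46,-.43,2.19,.93,.56,-.18],[420.7,65.6,250.1],[.129,.838,.526,.069]),
([.22,.74,-1.08,2.45,1.73,.93,-.2],[427.9,68.4,201.2],[.198,.521,.824,.102])]
def T(ax,a,p):
    M=np.eye(4);M[:3,:3]=R.from_euler(ax,a).as_matrix();M[:3,3]=p;return M
def fk(q,p,s):
    M=np.eye(4); off=[(0,0,p[0]),(p[1],0,p[2]),(0,0,0),(p[3],0,p[4]),(0,0,0),(p[5],0,p[6]),(p[7],0,p[8])]
    # joint order z y z y z y z
    pos=[(0,0,0),(p[1],0,p[0]),(0,0,p[2]),(p[3],0,0),(p[4],0,0),(0,0,p[5]),(p[6],0,0)]
    for i,ax in enumerate("zyzyzyz"): M=M@T(ax,s[i]*q[i]+(p[8] if i==0 else 0)+(p[9] if i==6 else 0),pos[i])
    M=M@T("z",0,(0,0,p[7])); return M
def res(p,s):
    o=[]
    for q,x,e in D:
        M=fk(q,p,s);o+=list((M[:3,3]-x));E=R.from_matrix(M[:3,:3]).inv()*R.from_quat([e[1],e[2],e[3],e[0]]);o+=list(E.as_rotvec()*500)
    return np.array(o)
E
python3 - <<'E'
from kin import *
import itertools,pickle
best=[]
for s3,s5,s7 in itertools.product((1,-1),repeat=3):
    for t in(0,np.pi):
        s=[-1,1,s3,1,s5,1,s7]
        r=least_squares(res,[350,0,400,0,0,400,0,250,0,t],args=(s,),x_scale=[100]*8+[.3]*2);best.append((r.cost,s,r.x))
best.sort(key=lambda b:b[0])
for b in best[:3]:print(b[0],b[1],b[2].round(2))
print(abs(res(best[0][2],best[0][1])).reshape(-1,6).max(1).round(1))
pickle.dump(best[0][1:],open("kin.pkl","wb"))
E
```

```text
201.0419201195139 [-1, 1, -1, 1, -1, 1, -1] [ 2.7591e+02  7.6900e+00  5.1623e+02  4.6300e+00 -9.2300e+00  2.9783e+02
  1.8890e+01  2.5378e+02 -5.0000e-02  3.0900e+00]
201.04192011986424 [-1, 1, -1, 1, -1, 1, -1] [ 2.7591e+02  7.6900e+00  5.1623e+02  4.6300e+00 -9.2300e+00  2.9783e+02
  1.8900e+01  2.5378e+02 -5.0000e-02  3.0900e+00]
611885.7708122688 [-1, 1, -1, 1, -1, 1, 1] [ 3.7891e+02 -1.5700e+01  5.1837e+02 -5.8900e+00 -2.4000e+00  2.9631e+02
 -1.6860e+01  3.6043e+02 -8.0000e-02 -2.1600e+00]
[ 3.7  2.7  2.3  2.8  1.   3.9  8.7 10.4]
```

```bash
cat > ik.py <<'E'
from kin import *
import pickle
s,p=pickle.load(open("kin.pkl","rb"))
y=np.radians(1.85);TG=np.array([436.1,59.9,97.1])
def target(turn,h,cand,tilt=.5):
    up=np.array([np.cos(.5)*np.cos(y),np.cos(.5)*np.sin(y),np.sin(.5)]);left=np.array([-np.sin(y),np.cos(y),0]);n=np.cross(up,left)
    a=np.radians(cand-turn);x=np.cos(a)*up+np.sin(a)*left;z=-n
    Rm=R.from_matrix(np.c_[x,np.cross(z,x),z]); Rm=R.from_rotvec(left*(.5-tilt))*Rm   # rotate about 'left': less lean
    return TG+n*h,Rm
def ik(pos,Rm,q0s,m=.03):
    out=[]
    for q0 in q0s:
        f=lambda q:np.r_[(lambda M:np.r_[M[:3,3]-pos,(R.from_matrix(M[:3,:3]).inv()*Rm).as_rotvec()*300])(fk(q,p,s)),1e-2*(q-q0)]
        r=least_squares(f,np.clip(q0,LO+m+.01,HI-m-.01),bounds=(LO+m,HI-m),max_nfev=60);out.append((r.cost,r.x))
    return min(out,key=lambda o:o[0])
E
python3 - <<'E'
from ik import *
print(fk([0,.5,0,2,0,.64,0],p,s).round(2))
rng=np.random.default_rng(0)
q0s=[np.array([.22,.74,-1.08,2.2,1.73,.93,-.2]),np.array([0,.5,-.4,2.2,.3,.3,-1]),np.array([0,.5,0,2.3,0,.2,1.5]),np.array([0,.8,1,2.2,-1,.9,1])]+[rng.uniform(LO,HI) for _ in range(8)]
for tilt in(.5,.35,.2,0):
  for cand in(126.5,-53.5):
    for turn,h in((0,60),(0,0),(72,0)):
        pos,Rm=target(turn,h,cand,tilt);c,q=ik(pos,Rm,q0s);M=fk(q,p,s)
        print(tilt,cand,turn,h,"cost",c.round(2),"err",(M[:3,3]-pos).round(0),q.round(2))
E
```

```text
[[  1.     0.     0.   425.88]
 [  0.    -1.    -0.   -20.84]
 [  0.     0.    -1.   239.83]
 [  0.     0.     0.     1.  ]]
0.5 126.5 0 60 cost 1385.7 err [37.  7. 14.] [ 0.34  1.14 -1.54  2.42  1.66  1.41  0.12]
0.5 126.5 0 0 cost 852.02 err [31.  6.  5.] [ 0.33  1.37 -1.54  2.42  1.83  1.59  0.13]
0.5 126.5 72 0 cost 852.02 err [31.  6.  5.] [ 0.33  1.37 -1.54  2.42  1.83  1.59 -1.13]
0.5 -53.5 0 60 cost 1762.86 err [42. 10. 15.] [-0.09  0.65 -0.34  2.42  2.26  0.42  2.8 ]
0.5 -53.5 0 0 cost 1142.66 err [36.  8.  5.] [ 0.04  0.88 -0.57  2.42  2.29  0.72  2.8 ]
0.5 -53.5 72 0 cost 852.02 err [31.  6.  5.] [ 0.33  1.37 -1.54  2.42  1.83  1.59  2.01]
0.35 126.5 0 60 cost 280.25 err [17.  3.  6.] [ 0.36  1.14 -1.54  2.42  1.58  1.35  0.16]
0.35 126.5 0 0 cost 84.64 err [10.  2.  2.] [ 0.35  1.34 -1.54  2.42  1.74  1.52  0.14]
0.35 126.5 72 0 cost 84.64 err [10.  2.  2.] [ 0.35  1.34 -1.54  2.42  1.74  1.52 -1.11]
0.35 -53.5 0 60 cost 477.79 err [22.  5.  8.] [-0.13  0.63 -0.22  2.42  2.29  0.27  2.8 ]
0.35 -53.5 0 0 cost 197.64 err [15.  3.  3.] [ 0.01  0.84 -0.46  2.42  2.3   0.55  2
[... 394 characters left out ...]
18  0.63 -0.11  2.42  2.32  0.14  2.8 ]
0.2 -53.5 0 0 cost 0.0 err [ 0.  0. -0.] [-0.08  0.79 -0.27  2.38  2.33  0.31  2.8 ]
0.2 -53.5 72 0 cost 0.0 err [-0. -0.  0.] [ 0.06  0.84 -0.54  2.36  1.97  0.47  1.87]
0 126.5 0 60 cost 0.0 err [0. 0. 0.] [-0.1   0.66 -0.18  2.16  0.33  0.34  1.68]
0 126.5 0 0 cost 0.0 err [0. 0. 0.] [-0.13  0.79 -0.12  2.11  0.35  0.26  1.69]
0 126.5 72 0 cost 0.0 err [0. 0. 0.] [-0.22  0.79  0.07  2.11 -0.21  0.25  1.01]
0 -53.5 0 60 cost 0.0 err [ 0. -0.  0.] [-0.14  0.66 -0.1   2.16  0.18  0.33 -1.29]
0 -53.5 0 0 cost 0.0 err [ 0. -0.  0.] [-0.16  0.79 -0.06  2.11  0.17  0.25 -1.27]
0 -53.5 72 0 cost 0.0 err [0. 0. 0.] [-0.15  0.79 -0.07  2.11  0.19  0.25 -2.55]
```

```bash
python3 - <<'E'
from ik import *
rng=np.random.default_rng(1)
q0s=[np.array([j1,.8,j3,2.3,3.0,.6,j7]) for j1,j3 in((-.1,0),(.2,-.5),(-.4,.5)) for j7 in(-2.5,-1,.5,2)]+[rng.uniform(LO,HI) for _ in range(6)]
for tilt in(.5,.4,.3):
  for cand in(126.5,-53.5):
    for turn,h in((0,60),(0,0),(36,0),(72,0)):
        pos,Rm=target(turn,h,cand,tilt);c,q=ik(pos,Rm,q0s,.01);M=fk(q,p,s)
        print(tilt,cand,turn,h,"cost",c.round(2),"err",(M[:3,3]-pos).round(0),q.round(2))
E
```

```text
0.5 126.5 0 60 cost 1177.71 err [34.  7. 12.] [ 0.34  1.16 -1.56  2.44  1.66  1.44  0.1 ]
0.5 126.5 0 0 cost 684.58 err [28.  5.  4.] [ 0.32  1.38 -1.56  2.44  1.83  1.63  0.11]
0.5 126.5 36 0 cost 684.58 err [28.  5.  4.] [ 0.32  1.38 -1.56  2.44  1.83  1.63 -0.52]
0.5 126.5 72 0 cost 684.58 err [28.  5.  4.] [ 0.32  1.38 -1.56  2.44  1.83  1.63 -1.15]
0.5 -53.5 0 60 cost 1195.3 err [34.  6. 13.] [-0.82  1.11  1.51  2.44  4.56  1.23  0.8 ]
0.5 -53.5 0 0 cost 713.57 err [28.  5.  4.] [-0.78  1.34  1.51  2.44  4.4   1.43  0.82]
0.5 -53.5 36 0 cost 684.58 err [28.  5.  4.] [ 0.32  1.38 -1.56  2.44  1.83  1.63  2.62]
0.5 -53.5 72 0 cost 684.58 err [28.  5.  4.] [ 0.32  1.38 -1.56  2.44  1.83  1.63  2.  ]
0.4 126.5 0 60 cost 428.4 err [21.  4.  8.] [ 0.35  1.15 -1.56  2.44  1.61  1.4   0.12]
0.4 126.5 0 0 cost 167.33 err [14.  2.  2.] [ 0.34  1.37 -1.56  2.44  1.77  1.57  0.12]
0.4 126.5 36 0 cost 167.33 err [14.  2.  2.] [ 0.34  1.37 -1.56  2.44  1.77  1.57 -0.51]
0.4 126.5 72 0 cost 167.33 err [14.  2.  2.] [ 0.34  1.37 -1.56  2.44  1.77  1.57 -1.14]
0.4 -53.5 0 60 cost 438.38 err [21.
[... 285 characters left out ...]
.37 -1.56  2.44  1.77  1.57  2.  ]
0.3 126.5 0 60 cost 49.28 err [7. 1. 3.] [ 0.36  1.14 -1.54  2.44  1.57  1.34  0.14]
0.3 126.5 0 0 cost 0.0 err [0. 0. 0.] [ 0.33  1.2  -1.33  2.44  1.79  1.27  0.08]
0.3 126.5 36 0 cost 0.0 err [0. 0. 0.] [ 0.33  1.2  -1.33  2.44  1.79  1.27 -0.55]
0.3 126.5 72 0 cost 0.0 err [0. 0. 0.] [ 0.33  1.2  -1.33  2.44  1.79  1.27 -1.17]
0.3 -53.5 0 60 cost 54.25 err [7. 1. 3.] [-0.76  0.94  1.23  2.44  4.59  0.92  0.8 ]
0.3 -53.5 0 0 cost 0.0 err [0. 0. 0.] [-0.75  1.24  1.39  2.44  4.49  1.26  0.84]
0.3 -53.5 36 0 cost 0.0 err [0. 0. 0.] [ 0.33  1.2  -1.33  2.44  1.79  1.27  2.6 ]
0.3 -53.5 72 0 cost 0.0 err [0. 0. 0.] [ 0.33  1.2  -1.33  2.44  1.79  1.27  1.97]
```

The exact axial approach is out of reach (j4 limit). A lean within the plane of the pads, along the bar by δ, keeps the pads parallel to the bar and turns rigidly with the dial. Checking its feasibility.

```bash
cat > tg.py <<'E'
from ik import *
up=np.array([np.cos(.5)*np.cos(y),np.cos(.5)*np.sin(y),np.sin(.5)]);left=np.array([-np.sin(y),np.cos(y),0]);n=np.cross(up,left)
def tgt(turn,h,dl,cand=126.5):
    a=np.radians(cand-turn);x=np.cos(a)*up+np.sin(a)*left
    b=np.cos(a-np.pi/2)*up+np.sin(a-np.pi/2)*left
    sg=1 if abs(cand)>90 else -1; b=sg*b
    z=-n*np.cos(dl)-b*np.sin(dl)
    return TG+n*2.5-z*h,R.from_matrix(np.c_[x,np.cross(z,x),z])
E
python3 - <<'E'
from tg import *
cur=np.array([.22,.74,-1.08,2.4,1.73,.93,-.2]);alt=np.array([-.1,.6,-.2,2.2,.3,.3,-1.])
for cand,q0 in((126.5,cur),(-53.5,alt)):
  for dl in(.25,.35,.45):
    q=q0
    for turn,h in((0,60),(0,30),(0,0),(24,0),(48,0),(75,0)):
        pos,Rm=tgt(turn,h,dl,cand);c,qq=ik(pos,Rm,[q,q0,alt,cur],.03);q=qq
        print(cand,dl,turn,h,"cost",c.round(1),"err",np.abs(fk(q,p,s)[:3,3]-pos).max().round(0),q.round(2))
E
```

```text
126.5 0.25 0 60 cost 0.0 err 0.0 [ 0.14  0.86 -1.03  2.41  1.63  0.98  0.05]
126.5 0.25 0 30 cost 0.0 err 0.0 [ 0.16  0.97 -1.07  2.42  1.7   1.08  0.  ]
126.5 0.25 0 0 cost 0.0 err 0.0 [ 0.15  1.03 -1.    2.42  1.8   1.09 -0.04]
126.5 0.25 24 0 cost 0.0 err 0.0 [ 0.25  1.06 -1.11  2.4   1.77  1.06 -0.34]
126.5 0.25 48 0 cost 0.0 err 0.0 [ 0.36  1.13 -1.24  2.41  1.78  1.08 -0.69]
126.5 0.25 75 0 cost 23.5 err 5.0 [ 0.46  1.33 -1.54  2.42  1.76  1.31 -1.05]
126.5 0.35 0 60 cost 0.0 err 0.0 [ 0.08  0.82 -0.93  2.3   1.45  0.92  0.24]
126.5 0.35 0 30 cost 0.0 err 0.0 [ 0.07  0.88 -0.87  2.32  1.56  0.91  0.16]
126.5 0.35 0 0 cost 0.0 err 0.0 [ 0.06  0.95 -0.82  2.33  1.66  0.91  0.09]
126.5 0.35 24 0 cost 0.0 err 0.0 [ 0.19  0.95 -0.91  2.3   1.62  0.82 -0.17]
126.5 0.35 48 0 cost 0.0 err 0.0 [ 0.31  0.98 -0.99  2.32  1.67  0.74 -0.52]
126.5 0.35 75 0 cost 0.0 err 0.0 [ 0.44  1.06 -1.13  2.39  1.86  0.76 -1.06]
126.5 0.45 0 60 cost 0.0 err 0.0 [ 0.05  0.83 -0.89  2.19  1.27  0.96  0.41]
126.5 0.45 0 30 cost 0.0 err 0.0 [ 0.04  0.88 -0.84  2.22  1.37  0.93  0.34]
126.5 0.45 0 0 cost 0.0
[... 975 characters left out ...]
3 -1.26]
-53.5 0.35 24 0 cost 0.0 err 0.0 [-0.31  0.77  0.11  2.36  2.98  0.13  1.73]
-53.5 0.35 48 0 cost 0.0 err 0.0 [-0.08  0.77 -0.14  2.37  2.86  0.16  1.52]
-53.5 0.35 75 0 cost 0.0 err 0.0 [ 0.21  0.84 -0.53  2.42  2.57  0.34  1.43]
-53.5 0.45 0 60 cost 0.0 err 0.0 [-0.62  0.69  0.38  2.14  0.17  0.28 -1.45]
-53.5 0.45 0 30 cost 0.0 err 0.0 [-0.56  0.75  0.31  2.17  0.38  0.21 -1.68]
-53.5 0.45 0 0 cost 0.0 err 0.0 [-0.53  0.81  0.25  2.2   0.84  0.14 -2.15]
-53.5 0.45 24 0 cost 0.0 err 0.0 [-0.26  0.78 -0.02  2.16  0.62  0.2  -2.23]
-53.5 0.45 48 0 cost 0.0 err 0.0 [-0.04  0.78 -0.2   2.17  0.42  0.15 -2.32]
-53.5 0.45 75 0 cost 0.0 err 0.0 [ 0.22  0.83 -0.48  2.35  2.59  0.14  1.46]
```

```bash
cat > go2.py <<'E'
from tg import *
from cell import state
def go(turn,h,dl=.4):
    st=state();q=st["eef_rot"];C=R.from_quat([q[1],q[2],q[3],q[0]]);pos,T=tgt(turn,h,dl);d=pos-st["tool_pos"]
    print("t",st["time_s"],"pos",st["tool_pos"].round(1),"j",st["joints"].round(2),"F",st["wrist_force"].round(1),"M",st["torque"].round(2),"grip",round(st["grip_width"],3))
    print(" tgt",pos.round(1),"rotvec",np.degrees((C.inv()*T).as_rotvec()).round(2),"shift cur",(C.inv().apply(d)/10).round(2),"tgtaxes",(T.inv().apply(d)/10).round(2))
E
python3 -c "
from go2 import *
go(0,50)
print('turn axis in tool',R.from_matrix(tgt(0,0,.4)[1].as_matrix()).inv().apply(-n))"
```

```text
t 13.3 pos [427.9  68.4 201.2] j [ 0.22  0.74 -1.08  2.45  1.73  0.93 -0.2 ] F [ 0.2 -0.9  0. ] M [ 0.07  0.43 -0.06] grip 0.998
 tgt [426.2  71.2 147.2] rotvec [ 18.59  -1.44 -12.25] shift cur [ 1.5  -2.04  4.78] tgtaxes [ 1.85 -0.05  5.09]
turn axis in tool [-1.13159144e-16  3.89418342e-01  9.21060994e-01]
```

Call:
play_rows --targets '[{"tx": 0,"ty": 0,"tz": 0,"rx": 6.2,"ry": -0.5,"rz": -4.1,"jaw": 0},{"tx": 0,"ty": 0,"tz": 0,"rx": 6.2,"ry": -0.5,"rz": -4.1,"jaw": 0},{"tx": 0,"ty": 0,"tz": 0,"rx": 6.2,"ry": -0.5,"rz": -4.1,"jaw": 0},{"tx": 0.6,"ty": 0,"tz": 1.2,"rx": 0,"ry": 0,"rz": 0,"jaw": 0},{"tx": 0.6,"ty": 0,"tz": 1.2,"rx": 0,"ry": 0,"rz": 0,"jaw": 0},{"tx": 0.6,"ty": 0,"tz": 1.2,"rx": 0,"ry": 0,"rz": 0,"jaw": 0},{"tx": 0,"ty": 0,"tz": 0,"rx": 0,"ry": 0,"rz": 0,"jaw": 0},{"tx": 0,"ty": 0,"tz": 0,"rx": 0,"ry": 0,"rz": 0,"jaw": 0}]'

```text
time_s: 14.1
tool_pos: [427.8, 72.9, 161.4]
eef_rot: [0.151, 0.473, 0.867, -0.033]
wrist_force: [0.0, -0.0, -0.2]
grip_width: 0.999
```

```bash
python3 -c "
from go2 import *
go(0,40)
"
```

```text
t 14.1 pos [427.8  72.9 161.4] j [ 0.06  0.8  -0.9   2.25  1.39  0.92  0.27] F [ 0.  -0.  -0.2] M [ 0.27  0.17 -0.01] grip 0.999
 tgt [427.9  68.9 137.6] rotvec [ 3.52  0.59 -2.7 ] shift cur [ 0.37 -0.41  2.35] tgtaxes [ 0.36 -0.25  2.37]
```

Call:
play_rows --targets '[{"tx": 0,"ty": 0,"tz": 0,"rx": 3.5,"ry": 0.6,"rz": -2.7,"jaw": 0},{"tx": 0.36,"ty": -0.25,"tz": 1.0,"rx": 0,"ry": 0,"rz": 0,"jaw": 0},{"tx": 0,"ty": 0,"tz": 0,"rx": 0,"ry": 0,"rz": 0,"jaw": 0},{"tx": 0,"ty": 0,"tz": 0,"rx": 0,"ry": 0,"rz": 0,"jaw": 0}]'

```text
time_s: 14.5
tool_pos: [425.5, 71.7, 150.9]
eef_rot: [0.131, 0.457, 0.878, -0.06]
wrist_force: [-0.9, 0.4, -0.4]
grip_width: 1.0
```

```bash
python3 - <<'E'
from go2 import *
from h import *
from cell import capture
go(0,0)
c=capture("wrist");pickle.dump(c,open("w6.pkl","wb"));cv2.imwrite("pics/w6.png",c["img"])
X=cloud(c);hsv=cv2.cvtColor(c["img"],cv2.COLOR_BGR2HSV)
red=((hsv[...,0]<8)|(hsv[...,0]>172))&(hsv[...,1]>140)&(c["depth"]>0)&(abs(X[...,0]-440)<60)&(abs(X[...,1]-62)<60)
t=X[red]-(TG-33*n);h=t@n;T=np.c_[t@up,t@left][h>31]
print(len(t),len(T),np.percentile(h,98) if len(h) else 0,cv2.minAreaRect(T.astype(np.float32)) if len(T)>3 else 0)
E
```

```text
t 14.5 pos [425.5  71.7 150.9] j [ 0.05  0.82 -0.89  2.21  1.32  0.94  0.38] F [-0.9  0.4 -0.4] M [ 0.28  0.15 -0.02] grip 1.0
 tgt [434.9  59.9  99.3] rotvec [ 0.03 -0.03  0.02] shift cur [0.02 0.02 5.38] tgtaxes [0.03 0.03 5.38]
5100 1604 36.23693064301965 ((17.956480026245117, -22.226600646972656), (45.839317321777344, 73.21355438232422), 40.360069274902344)
```

View pics/w6.png

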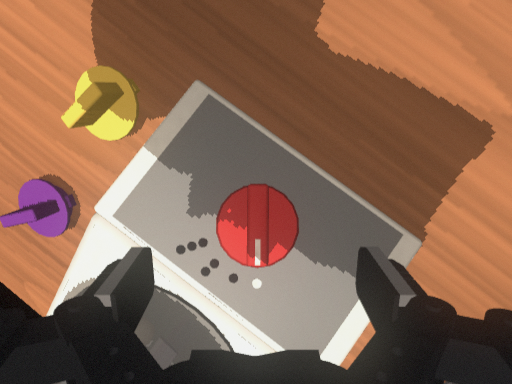

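The bar (258,225) is aligned with the jaws and its pointer is at the white dot. The one, two and three black dots follow clockwise. Descending onto it.

Call:
play_rows --targets '[{"tx": 0,"ty": 0,"tz": 1.5,"rx": 0,"ry": 0,"rz": 0,"jaw": 0},{"tx": 0,"ty": 0,"tz": 1.5,"rx": 0,"ry": 0,"rz": 0,"jaw": 0},{"tx": 0,"ty": 0,"tz": 1.3,"rx": 0,"ry": 0,"rz": 0,"jaw": 0},{"tx": 0,"ty": 0,"tz": 0.8,"rx": 0,"ry": 0,"rz": 0,"jaw": 0},{"tx": 0,"ty": 0,"tz": 0.2,"rx": 0,"ry": 0,"rz": 0,"jaw": 0},{"tx": 0,"ty": 0,"tz": 0,"rx": 0,"ry": 0,"rz": 0,"jaw": 0},{"tx": 0,"ty": 0,"tz": 0,"rx": 0,"ry": 0,"rz": 0,"jaw": 0}]'

```text
time_s: 15.25
tool_pos: [434.6, 59.9, 100.0]
eef_rot: [0.13, 0.457, 0.878, -0.06]
wrist_force: [-0.0, 0.4, 0.1]
grip_width: 1.002
```

```bash
python3 -c "
from go2 import *
go(0,0)
"
```

```text
t 15.25 pos [434.6  59.9 100. ] j [ 0.05  0.94 -0.84  2.23  1.49  0.93  0.26] F [-0.   0.4  0.1] M [0.26 0.19 0.01] grip 1.002
 tgt [434.9  59.9  99.3] rotvec [ 0.02 -0.06  0.08] shift cur [-0.    0.02  0.07] tgtaxes [-0.    0.02  0.07]
```

Call:
play_rows --targets '[{"tx": 0,"ty": 0,"tz": 0,"rx": 0,"ry": 0,"rz": 0,"jaw": 1},{"tx": 0,"ty": 0,"tz": 0,"rx": 0,"ry": 0,"rz": 0,"jaw": 1},{"tx": 0,"ty": 0,"tz": 0,"rx": 0,"ry": 0,"rz": 0,"jaw": 1},{"tx": 0,"ty": 0,"tz": 0,"rx": 0,"ry": 0,"rz": 0,"jaw": 1},{"tx": 0,"ty": 0,"tz": 0,"rx": 0,"ry": 0,"rz": 0,"jaw": 1},{"tx": 0,"ty": 0,"tz": 0,"rx": 0,"ry": 0,"rz": 0,"jaw": 1},{"tx": 0,"ty": 0,"tz": 0,"rx": 0,"ry": 0,"rz": 0,"jaw": 1},{"tx": 0,"ty": 0,"tz": 0,"rx": 0,"ry": 0,"rz": 0,"jaw": 1}]' --squeeze 60

```text
time_s: 16.05
tool_pos: [433.9, 60.5, 99.5]
eef_rot: [0.129, 0.456, 0.878, -0.06]
wrist_force: [-7.1, 4.9, 4.8]
grip_width: 0.121
```

Gripped. Turning clockwise about the dial axis.

Call:
play_rows --targets '[{"tx": 0,"ty": 0,"tz": 0,"rx": 0,"ry": 1.56,"rz": 3.68,"jaw": 1},{"tx": 0,"ty": 0,"tz": 0,"rx": 0,"ry": 1.56,"rz": 3.68,"jaw": 1},{"tx": 0,"ty": 0,"tz": 0,"rx": 0,"ry": 1.56,"rz": 3.68,"jaw": 1},{"tx": 0,"ty": 0,"tz": 0,"rx": 0,"ry": 1.56,"rz": 3.68,"jaw": 1},{"tx": 0,"ty": 0,"tz": 0,"rx": 0,"ry": 1.56,"rz": 3.68,"jaw": 1},{"tx": 0,"ty": 0,"tz": 0,"rx": 0,"ry": 1.56,"rz": 3.68,"jaw": 1},{"tx": 0,"ty": 0,"tz": 0,"rx": 0,"ry": 0,"rz": 0,"jaw": 1}]'

```text
time_s: 16.75
tool_pos: [433.8, 60.5, 99.5]
eef_rot: [0.066, 0.62, 0.782, 0.004]
wrist_force: [-6.5, 7.3, 1.1]
grip_width: 0.124
```

```bash
python3 -c "
from go2 import *
go(24,0)
"
```

```text
t 16.75 pos [433.8  60.5  99.5] j [ 0.19  0.94 -0.89  2.2   1.44  0.8   0.04] F [-6.5  7.3  1.1] M [1.51 1.54 0.03] grip 0.124
 tgt [434.9  59.9  99.3] rotvec [-0.1  -0.29 -0.02] shift cur [-0.09  0.09  0.03] tgtaxes [-0.09  0.09  0.03]
```

Call:
play_rows --targets '[{"tx": 0,"ty": 0,"tz": 0,"rx": 0,"ry": 1.56,"rz": 3.68,"jaw": 1},{"tx": 0,"ty": 0,"tz": 0,"rx": 0,"ry": 1.56,"rz": 3.68,"jaw": 1},{"tx": 0,"ty": 0,"tz": 0,"rx": 0,"ry": 1.56,"rz": 3.68,"jaw": 1},{"tx": 0,"ty": 0,"tz": 0,"rx": 0,"ry": 1.56,"rz": 3.68,"jaw": 1},{"tx": 0,"ty": 0,"tz": 0,"rx": 0,"ry": 1.56,"rz": 3.68,"jaw": 1},{"tx": 0,"ty": 0,"tz": 0,"rx": 0,"ry": 1.56,"rz": 3.68,"jaw": 1},{"tx": 0,"ty": 0,"tz": 0,"rx": 0,"ry": 1.56,"rz": 3.68,"jaw": 1},{"tx": 0,"ty": 0,"tz": 0,"rx": 0,"ry": 1.56,"rz": 3.68,"jaw": 1},{"tx": 0,"ty": 0,"tz": 0,"rx": 0,"ry": 0,"rz": 0,"jaw": 1}]'

```text
time_s: 17.65
tool_pos: [433.7, 60.7, 99.5]
eef_rot: [-0.022, 0.794, 0.601, 0.087]
wrist_force: [-5.6, 9.0, -2.2]
grip_width: 0.122
```

```bash
python3 -c "
from go2 import *
go(56,0);go(72.2,0)
"
```

```text
t 17.65 pos [433.7  60.7  99.5] j [ 0.37  0.96 -0.94  2.24  1.54  0.62 -0.42] F [-5.6  9.  -2.2] M [1.42 1.36 0.44] grip 0.122
 tgt [434.9  59.9  99.3] rotvec [-0.24 -0.25  0.02] shift cur [-0.05  0.13  0.02] tgtaxes [-0.05  0.13  0.02]
t 17.65 pos [433.7  60.7  99.5] j [ 0.37  0.96 -0.94  2.24  1.54  0.62 -0.42] F [-5.6  9.  -2.2] M [1.42 1.36 0.44] grip 0.122
 tgt [434.9  59.9  99.3] rotvec [-0.28  6.09 14.93] shift cur [-0.05  0.13  0.02] tgtaxes [-0.02  0.14  0.02]
```

Call:
play_rows --targets '[{"tx": 0,"ty": 0,"tz": 0,"rx": 0,"ry": 1.56,"rz": 3.68,"jaw": 1},{"tx": 0,"ty": 0,"tz": 0,"rx": 0,"ry": 1.56,"rz": 3.68,"jaw": 1},{"tx": 0,"ty": 0,"tz": 0,"rx": 0,"ry": 1.56,"rz": 3.68,"jaw": 1},{"tx": 0,"ty": 0,"tz": 0,"rx": 0,"ry": 1.56,"rz": 3.68,"jaw": 1},{"tx": 0,"ty": 0,"tz": 0,"rx": 0,"ry": 0,"rz": 0,"jaw": 1},{"tx": 0,"ty": 0,"tz": 0,"rx": 0,"ry": 0,"rz": 0,"jaw": 1},{"tx": 0,"ty": 0,"tz": 0,"rx": 0,"ry": 0,"rz": 0,"jaw": 1},{"tx": 0,"ty": 0,"tz": 0,"rx": 0,"ry": 0,"rz": 0,"jaw": 1},{"tx": 0,"ty": 0,"tz": 0,"rx": 0,"ry": 0,"rz": 0,"jaw": 1},{"tx": 0,"ty": 0,"tz": 0,"rx": 0,"ry": 0,"rz": 0,"jaw": 1},{"tx": 0,"ty": 0,"tz": 0,"rx": 0,"ry": 0,"rz": 0,"jaw": 1},{"tx": 0,"ty": 0,"tz": 0,"rx": 0,"ry": 0,"rz": 0,"jaw": 1}]'

```text
time_s: 18.85
tool_pos: [433.7, 60.8, 99.5]
eef_rot: [-0.065, 0.858, 0.494, 0.126]
wrist_force: [-2.9, 9.1, -3.3]
grip_width: 0.125
```

```bash
python3 - <<'E'
from go2 import *
from h import *
from cell import capture
go(72.2,0)
w=capture("wrist");c=capture("side");s0=pickle.load(open("side.pkl","rb"))
cv2.imwrite("pics/w7.png",np.hstack([cv2.resize(w["img"][100:340,130:386],(400,375)),cv2.resize(c["img"][150:350,130:343],(400,375))]))
d=cv2.absdiff(c["img"],s0["img"]).max(2); cv2.imwrite("pics/diff.png",d)
X=cloud(w);hsv=cv2.cvtColor(w["img"],cv2.COLOR_BGR2HSV)
red=((hsv[...,0]<8)|(hsv[...,0]>172))&(hsv[...,1]>140)&(w["depth"]>0)
t=X[red]-(TG-33*n);h=t@n;T=np.c_[t@up,t@left];k=(np.hypot(*T.T)<27)&(h>31)&(h<40);T=T[k]
print(len(T),cv2.minAreaRect(T.astype(np.float32)) if len(T)>3 else 0)
X=cloud(c);m=(abs(X[...,2]-48)<8)&(abs(X[...,0]-453)<50)&(abs(X[...,1]-337)<50)&(c["depth"]>0);print("plug",m.sum(),X[m].mean(0) if m.any() else 0)
E
```

```text
t 18.85 pos [433.7  60.8  99.5] j [ 0.46  1.   -1.01  2.28  1.69  0.59 -0.77] F [-2.9  9.1 -3.3] M [1.17 1.24 0.48] grip 0.125
 tgt [434.9  59.9  99.3] rotvec [-0.29 -0.02  0.38] shift cur [-0.03  0.15  0.01] tgtaxes [-0.03  0.15  0.01]
2782 ((-5.1270318031311035, -5.319528579711914), (25.263864517211914, 45.59198760986328), 53.44186782836914)
plug 75 [450.2574451  341.87051867  47.08962586]
```

View pics/w7.png

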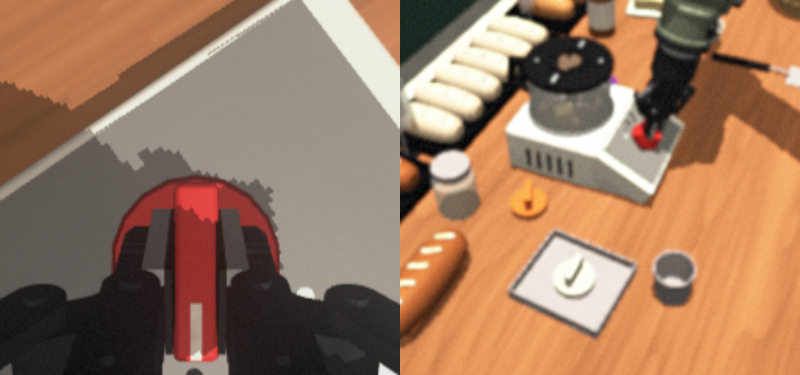

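The dial bar is still square between the pads, turned about 72° (about 1.25 rad). Its pointer is at a black dot and the white off dot is far anticlockwise at (305,293). The plug stands upright in the tray at (573,275) and the cup, jar and loaf are in place. Handing in.

```bash
python3 -c "
from cell import close_job
print(close_job())"
```

```text
the job is handed in; nothing more can be done
None
```

I handed the job in after about 19 s of the 61 s allowed. The plug is in the small steel tray and the arm is holding the dial at three dots. The hand-in gives no verdict.

- **Plug:** I turned it about 41° anticlockwise to the dashes. It lifted out with almost no force. I lowered it into the tray until it touched at about 5 N, then let go. It stands upright near the tray centre.
- **Dial:** I turned it clockwise about 71.8° (1.25 rad, measured from the tool's rotation). The last picture shows the bar still square between the pads, with a grip setting of 60 N.
- **Other things:** The plug, tray, cup, jar and loaf looked in place in the last side picture. I did not measure how far they or the spatula, bottle, butter dish and garlic bowl had shifted.

Four checks disagreed or failed:
- **Plug angle:** The bar was about 41° clockwise of the dashes, not the 60–75° described. I went by the picture.
- **Approach to the dial:** Coming in exactly along the dial's axis was out of reach because joint 4 hits its limit. I gripped with a lean of 0.4 rad in the plane of the pads. A steady side force of about 10 N remained on the wrist.
- **Final dial fit from the wrist picture:** It also picked up other points, so I did not use it. The dial angle rests on the tool's rotation and what the picture shows.
- **First move call:** It was refused because of missing keys. No arm movement was lost, only one picture.

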